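# Make up the drop-dish kit and the injector-filling kit

### The job

Make up the two kits for this morning's injections from the stock on the bench: into the block with three wells go one brown oil bottle, the small white buffer bottle with the blue cap and the small flat dish; into the block with the long slot go the other brown oil bottle and the syringe, lying flat in the slot. Set each thing down upright and fully seated in the recess made for its size, without dropping it or tipping it over, and leave the pink medium bottle where it stands.

Things in the scene. Friction and masses are not known exactly. Their poses are not given: they have to be found in the camera images.
- drop_block: Drop-dish block: fixed grey anodised aluminium block 125 (x) x 142 (y) x 20 mm with THREE round wells. Origin: centre of its underside on the worktop, z up, x roughly away from the robot. Wells, centre (x, y) in mm: oil well dia 62 at (25.5, 34.5), floor at z 4; dish well dia 64 at (25.5, -33.5), floor a black rubber pad at z 16 (4 mm deep); small-bottle well dia 50 at (-32.5, 0), floor at z 4.
- fill_block: Injector-filling block: fixed grey anodised aluminium block 118 (x) x 132 (y) x 20 mm with ONE round well and ONE long slot. Origin: centre of its underside on the worktop, z up, x roughly away from the robot. Oil well (mm): dia 62 at (22.5, 0), floor at z 4. Syringe slot: 40 (x) x 118 (y), centred at (-33.5, 0), floor a black rubber pad at z 16 (4 mm deep).
- oil_bottle_1: Brown (amber) glass bottle with a black screw cap, upright, 46 mm in diameter, 95 mm tall (straight body to about 60 mm, cap 30 mm in diameter above 80 mm), about 120 g. Origin: centre of its underside, z up. One of two alike; either may go into either kit.
- oil_bottle_2: The second brown oil bottle, the same in every way as oil_bottle_1: 46 mm in diameter, 95 mm tall. Origin: centre of its underside, z up.
- buffer_bottle: Small white bottle with a blue screw cap, upright, 34 mm in diameter, 65 mm tall (straight body to about 42 mm, cap 24 mm in diameter above 55 mm), about 50 g. Origin: centre of its underside, z up.
- small_dish: Small flat clear culture dish with a pinkish tint, lid on, 48 mm in diameter (50 mm between gripping fingers) and 11 mm high, about 20 g. Origin: centre of its underside, z up. Rigid; may be gripped by its rim from above.
- filling_syringe: Clear 5 ml plastic syringe lying on the worktop, 102 mm long along its own y (plunger end +y, nozzle -y); barrel 14 mm in diameter from y -51 to +27 mm, its axis 9 mm above the underside; finger flange 24 wide, 18 mm high at y +28 mm; about 20 g. Origin: middle of its length, at the underside. Either way round in the slot is right.
- medium_bottle: Pink bottle with a white screw cap, upright, 42 mm in diameter, 87 mm tall. Belongs to neither kit: leave it where it stands. Origin: centre of its underside.
- manipulator_right: Obstacle: the tall black micromanipulator standing amid the work, fixed. Origin 36 mm above the worktop, z up, x to the robot's far right along the table (about 60 deg right of straight ahead), y away from the robot. Its column and knobs fill x -35 to +90, y -190 to -35 mm, up to 330 mm above the origin; thin holders reach on to y +170 at 225 mm and higher.

How it is judged:
By the outcome, as a careful person would: the job done as asked, in the order asked, and still so for the second after the job is handed in, with the robot touching nothing.
It also fails if it takes over 147 s, if anything falls off the work surface, if the arm or the gripper's body presses on something with over 40 N, if the wrist force passes 120 N, or if a joint passes its speed limit or range.

### The arm

A 6-joint arm with a two-finger parallel gripper is mounted at the origin on a cart in front of the work surface, level with it; the furniture and walls round the work are solid. World frame = base frame: x ahead of the robot, y to its left, z up, the work surface at z = 0. Lengths are in m, angles in rad, forces in N, time in s.
With the tool pointing down it reaches from about 0.275 to 1 m from the base axis. Payload 8.4 kg.
Tool frame: the origin (TCP) lies midway between the tips of the shut fingers; the grasp point (between the pads) lies 19 mm behind it; z points along the fingers, y is the line along which they close (so a half turn about z gives the same grasp; the last joint's range is limited). The gripper opens to 85 mm and grips with 20 to 120 N. Pads are 22 mm wide; open, the fingers measure 114 mm over their backs; the gripper's body (76 mm by 85 mm) begins 54 mm behind the grasp point. The pads swing forward as they close: fully open they stand 13 mm farther back than shut.
Start: joints at [-1.324, 0.353, 1.633, -0, 1.155, -0.002], TCP at [0.154, -0.606, 0.231] pointing down, gripper open.
Joint ranges: [-2.63, 2.63], [-0.92, 2.1], [0.06, 2.66], [-1.3, 4.44], [0, 2.69], [-3.02, 3.02]. Speed limits (rad/s): [2.22, 2.22, 2.79, 3.14, 3.14, 3.14].

### API

Orientations are given as [roll, pitch, yaw] about the fixed x, y, z axes, in that order (R = Rz(yaw) Ry(pitch) Rx(roll)).
In Python, from plant import sensors, imaging, job gives the robot as it stands. The module is installed in compiled form; this text tells all that it offers.
- The arm moves only by the shell command python3 -m handwheel 'ROWS' [OPENING] [FORCE]. ROWS is JSON, a list that holds one entry, the list of rows, each a list of 4 numbers: the shift along the tool's x, y, z in units of 25 mm (1.0 is 25 mm), then the turn about the tool's z in units of 6 degrees (1.0 is 6 degrees). In form: [[[dx, dy, dz, spin], ...]]. A call has 1 to 8 rows; each row is the pose to reach, as a shift and turn from the pose commanded when the call began, along the tool's axes at that moment; what a row does not reach only later rows make up. A row lasts 1/12 s, in which the tool goes at most 41.7 mm and 7.16 degrees, less where a joint would pass 70% of its speed; a pose out of reach is approached as far as the arm can. A call with a gripper value outside its range is refused whole. OPENING is the closure, from 0 (fully open) to 1 (shut), set as the call begins (- or left out, the last holds). The fingers move at their own pace and stop on an object; FORCE is the grip in N (left out, the last holds). Time passes only in rows, so rows that repeat a pose let the fingers close. It gives the time, the measured TCP pose, the force, the opening and the grip force at its end, in the units of the state.
- sensors.sense(): the state, without advancing time (a new reading comes with each control period).
- imaging.snapshot(name): name is "side" or "top" or "wrist"; returns (picture, depth): 384x512x3 uint8, red, green, blue; 384x512 float32, m along the optical axis (not along the pixel's ray), 0 where there is no reading.
- imaging.calibration(name): a dict with "fx", "fy", "cx", "cy" (pixels), "world_from_camera" (4x4, takes a point from camera to world coordinates); the wrist camera has in their place "tool_from_camera" (4x4, takes a point from camera to tool coordinates, whose origin is the TCP and whose axes are the flange's). Camera axes: x right, y down, z forward; pixel columns grow to the right and rows downward; lengths in m; the calibration is good to about 2 mm. A picture is of the moment at which its call begins: read the wrist's pose just before it. calibration takes no time and is no camera call.
- job.job_done(): hands the job in; it is judged then, once.
The state is a dict: "time": time; "joint_pos": joint angles; "joint_vel": joint speeds; "tau": joint torques, N m; "tcp_pos": TCP position; "tool_rot": TCP orientation; "ft_force": force on the tool from outside, world axes, zero at the start; "ft_torque": the same for the moment, N m; "finger_gap": finger opening in m; "finger_force": force on a finger pad.
Only numpy, scipy, OpenCV 4.12 (cv2) and the standard library are available. Lean on these libraries where they do the work, as an engineer would, in place of code of your own. Each camera call takes 0.05 s, during which the arm holds its last target. There are 200 camera calls.

## Working session

There is one attempt and no reset: what is moved stays moved. The work goes in short steps, Python scripts to look and compute and a shell command to move; the robot and the scene stay as the last step left them, time stands still between calls to the robot, and variables do not carry over. Pictures are saved under pics/ and viewed, at most 14 in all, crops included, and the job is handed in when it is done.

```bash
mkdir -p pics; cat > h.py <<'E'
import numpy as np, cv2
from plant import sensors, imaging, job
from scipy.spatial.transform import Rotation as R
def T(name, s=None):
    c=imaging.calibration(name)
    if name!='wrist': return c, np.array(c['world_from_camera'])
    s=s or sensors.sense(); M=np.eye(4); M[:3,:3]=R.from_euler('xyz',s['tool_rot']).as_matrix(); M[:3,3]=s['tcp_pos']
    return c, M@np.array(c['tool_from_camera'])
def snap(name,tag):
    s=sensors.sense(); c,M=T(name,s); p,d=imaging.snapshot(name)
    cv2.imwrite(f'pics/{tag}.png',p[:,:,::-1]); np.savez(f'pics/{tag}.npz',p=p,d=d,M=M,K=[c['fx'],c['fy'],c['cx'],c['cy']])
    return s
def load(tag):
    z=np.load(f'pics/{tag}.npz'); return z['p'],z['d'],z['M'],z['K']
def cloud(tag):
    p,d,M,K=load(tag); v,u=np.mgrid[:d.shape[0],:d.shape[1]]
    P=np.stack([(u-K[2])/K[0]*d,(v-K[3])/K[1]*d,d],-1)@M[:3,:3].T+M[:3,3]
    P[d==0]=np.nan; return P
def onplane(tag,u,v,z):
    p,d,M,K=load(tag); r=M[:3,:3]@np.array([(u-K[2])/K[0],(v-K[3])/K[1],1]); o=M[:3,3]
    return o+r*(z-o[2])/r[2]
E
python3 - <<'E'
from h import *
for n in ['side','top','wrist']:
    s=snap(n,n+'0'); c,M=T(n,s); print(n,M.round(3).tolist(),c['fx'])
print(s)
ims=[cv2.imread(f'pics/{n}0.png') for n in ['side','top']]
for n,i in zip(['side','top'],ims): cv2.imwrite(f'pics/{n}0b.png',cv2.resize(i,(800,600)))
E
```

```text
side [[-0.904, -0.209, 0.373, 0.122], [-0.427, 0.388, -0.817, 0.929], [0.026, -0.898, -0.439, 0.549], [0.0, 0.0, 0.0, 1.0]] 391.9662281638468
top [[0.004, -0.997, 0.074, 0.486], [-1.0, -0.005, -0.016, 0.008], [0.017, -0.073, -0.997, 1.059], [0.0, 0.0, 0.0, 1.0]] 421.65641329444986
wrist [[0.248, -0.928, -0.278, 0.224], [-0.969, -0.239, -0.068, -0.588], [-0.003, 0.286, -0.958, 0.373], [0.0, 0.0, 0.0, 1.0]] 333.65737762888494
{'time': 0.1, 'joint_pos': array([-1.32308257e+00,  3.53769648e-01,  1.63441060e+00,  8.08001786e-05,
        1.15519498e+00, -2.40455778e-03]), 'joint_vel': array([ 0.00048133, -0.00027365, -0.001711  ,  0.00048411, -0.00213645,
       -0.00058617]), 'tau': array([-6.95492595e+00, -6.20802569e+01, -3.53056991e+01, -1.44568915e-01,
        1.16755502e-02, -2.87241079e-06]), 'tcp_pos': array([ 0.15456226, -0.60491912,  0.23036758]), 'tool_rot': array([-3.13981026e+00, -7.81497871e-05,  2.50085560e-01]), 'ft_force': array([-0.02092138,  0.82572247, -0.50282831]), 'ft_torque': array([ 0.01888102, -0.0074092 , -0.02000152]), 'finger_force': 0.0, 'finger_gap': 0.08551389038792946}
```

View pics/top0b.png

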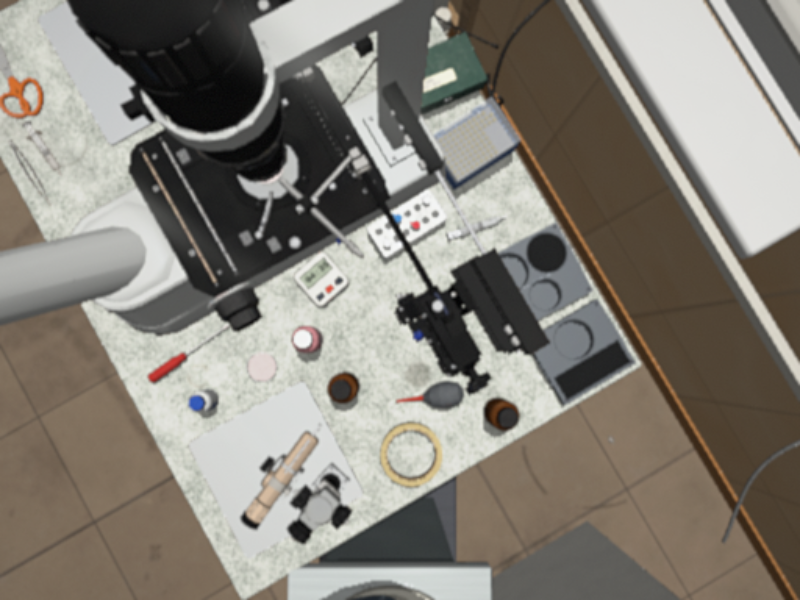

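View pics/side0b.png

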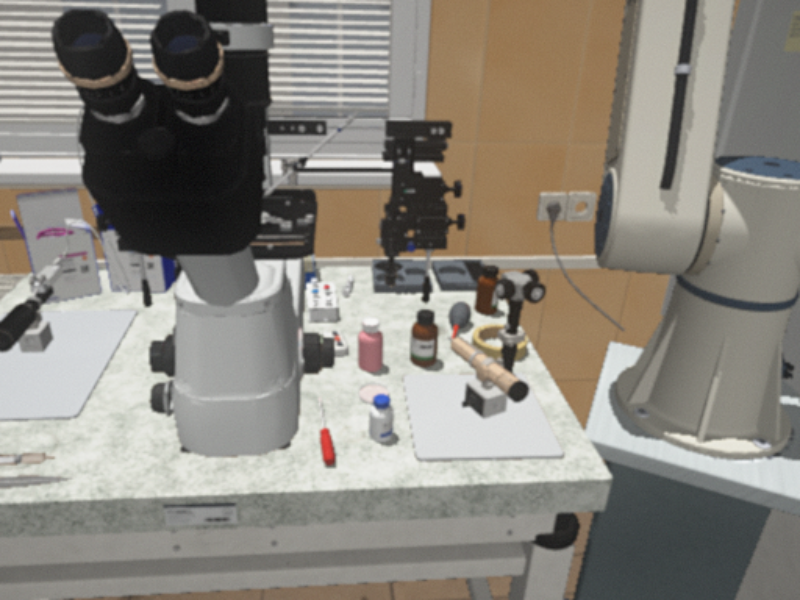

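The top view (800x600) shows the oil caps at (343,388) and (498,415), the buffer cap at (197,403), the dish at (262,367), the medium cap at (307,338) and the syringe near (475,230). The drop block is near (545,270) and the fill block near (583,350), both partly hidden by the manipulator.

```bash
python3 - <<'E'
from h import *
P=cloud('top0'); p,d,M,K=load('top0')
for n,u,v,z,r in [('oil1',343,388,.095,.015),('oil2',498,415,.095,.015),('buf',197,403,.065,.012),('dish',262,367,.011,.024),('med',307,338,.087,.015)]:
    q=onplane('top0',u*.64,v*.64,z)
    m=(np.hypot(P[...,0]-q[0],P[...,1]-q[1])<.03)&(abs(P[...,2]-z)<.006)
    A=P[m]; print(n,q.round(3),m.sum(),A.mean(0).round(4), A.min(0).round(3),A.max(0).round(3))
a=cv2.imread('pics/top0.png')[90:280,240:420]; a=cv2.resize(a,None,fx=4,fy=3.9,interpolation=cv2.INTER_CUBIC)[:600]
w=cv2.imread('pics/wrist0.png'); cv2.imwrite('pics/topcrop.png',cv2.resize(cv2.imread('pics/top0.png')[100:260,250:410],(600,600),interpolation=cv2.INTER_CUBIC))
cv2.imwrite('pics/wrist0b.png',cv2.resize(w,(800,600)))
# worktop map
E
```

```text
oil1 [0.433 0.069 0.095] 134 [0.4322 0.074  0.095 ] [0.418 0.061 0.09 ] [0.447 0.088 0.101]
oil2 [ 0.394 -0.157  0.095] 133 [ 0.3922 -0.1705  0.0955] [ 0.377 -0.185  0.09 ] [ 0.407 -0.157  0.099]
buf [0.408 0.288 0.065] 85 [0.4105 0.2897 0.0651] [0.398 0.278 0.059] [0.422 0.302 0.07 ]
dish [0.461 0.202 0.011] 144 [0.462  0.2042 0.0075] [0.44  0.181 0.005] [0.487 0.229 0.015]
med [0.505 0.123 0.087] 109 [0.5056 0.1301 0.0871] [0.492 0.117 0.082] [0.517 0.142 0.092]
```

View pics/topcrop.png

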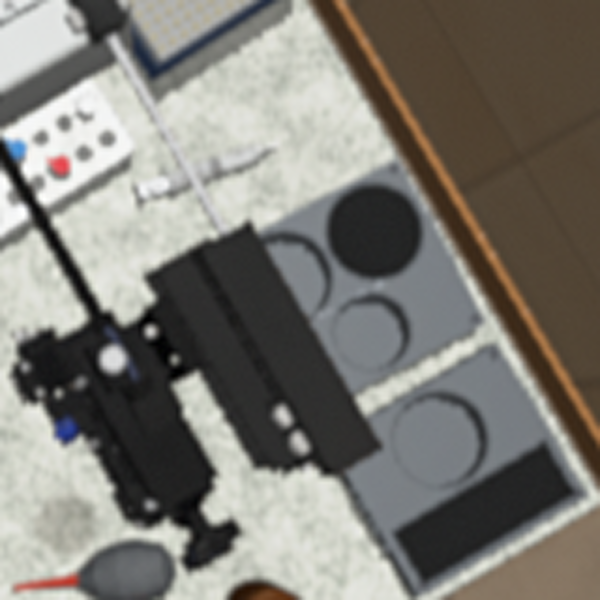

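View pics/wrist0b.png

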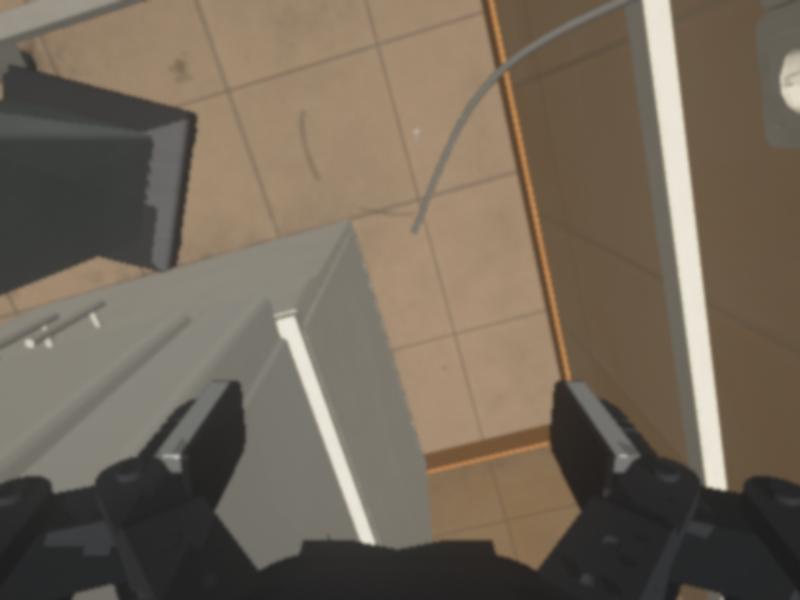

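The wrist view is looking past the bench edge, so it is no use here. In the crop of the top view, the dish well is at (375,232), the small-bottle well at (370,332), the fill oil well at (440,440) and the slot centre near (488,520). The syringe runs from (138,195) to (270,152).

```bash
python3 - <<'E'
from h import *
c=lambda x,y,z: onplane('top0',250+x/3.75,100+y/3.75,z)
dw,sw,fw,sl=c(375,231,.018),c(371,332,.02),c(440,440,.02),c(488,521,.016)
print('wells',dw.round(4),sw.round(4),fw.round(4),sl.round(4))
w=sw-dw; print('dish->small',np.linalg.norm(w),'exp .067'); v=fw-sl; print('slot->well',np.linalg.norm(v),'exp .056', np.degrees(np.arctan2(v[1],v[0])))
loc=np.array([-58,33.5]); print('drop yaw',np.degrees(np.arctan2(w[1],w[0])-np.arctan2(loc[1],loc[0])))
# slot minrect
p,d,M,K=load('top0'); g=p[100:260,250:410].max(2)
for name,(x,y) in {'dish':(375,231),'slot':(488,521)}.items():
    m=(g<60).astype(np.uint8); n,lab=cv2.connectedComponents(m); l=lab[int(y/3.75),int(x/3.75)]
    pts=np.argwhere(lab==l)[:,::-1].astype(np.float32); 
    r=cv2.minAreaRect(pts); bx=cv2.boxPoints(r)
    W=np.array([onplane('top0',250+a,100+b,.017) for a,b in bx]); print(name,len(pts),W.mean(0).round(4),[round(float(np.linalg.norm(W[i]-W[(i+1)%4])),4) for i in range(4)],W[:,:2].round(3).tolist())
a,b=c(138,195,.01),c(270,152,.009); print('syr',a,b,np.linalg.norm(a-b),np.degrees(np.arctan2(*(a-b)[1::-1])))
# height map of the manipulator, from top and side clouds
for t in ['top0','side0']:
  P=cloud(t).reshape(-1,3)
  A=P[(P[:,0]>.3)&(P[:,0]<.8)&(P[:,1]<.05)&(P[:,1]>-.5)&(P[:,2]>.03)&(P[:,2]<.6)]
  H=np.zeros((25,27),int)
  for x,y,z in A: 
    i,j=int((x-.3)/.02),int((.05-y)/.02); H[i,j]=max(H[i,j],int(z*100))
  print(t,'cols y=.05..-.49, rows x desc from .80'); 
  for i in range(24,-1,-1): print('%.2f'%(.3+.02*i),' '.join('%2d'%k if k else ' .' for k in H[i]))
E
```

```text
wells [ 0.6445 -0.25    0.018 ] [ 0.5768 -0.2459  0.02  ] [ 0.5056 -0.2907  0.02  ] [ 0.4524 -0.3227  0.016 ]
dish->small 0.06790211065540741 exp .067
slot->well 0.06221162630828817 exp .056 31.122288343303513
drop yaw 26.59839305000489
dish 460 [ 0.645 -0.249  0.017] [0.0579, 0.0581, 0.0576, 0.058] [[0.674, -0.22], [0.674, -0.278], [0.616, -0.277], [0.616, -0.22]]
slot 692 [ 0.4589 -0.3189  0.017 ] [0.1151, 0.0366, 0.1149, 0.0364] [[0.445, -0.26], [0.504, -0.359], [0.472, -0.378], [0.414, -0.279]]
syr [ 0.66913858 -0.09259862  0.01      ] [ 0.69917783 -0.18184571  0.009     ] 0.09417217490072835 108.60247197891825Traceback (most recent call last):
  File "<stdin>", line 21, in <module>
IndexError: index 27 is out of bounds for axis 1 with size 27
```

```bash
python3 - <<'E'
from h import *
for t in ['top0','side0']:
  P=cloud(t).reshape(-1,3)
  A=P[(P[:,0]>.3)&(P[:,0]<.8)&(P[:,1]<.05)&(P[:,1]>-.45)&(P[:,2]>.03)&(P[:,2]<.6)]
  H=np.zeros((26,26),int)
  for x,y,z in A: 
    i,j=int((x-.3)/.02),int((.05-y)/.02); H[i,j]=max(H[i,j],int(z*100))
  print(t,'cols y=.05..-.45')
  for i in range(24,-1,-1): print('%.2f'%(.3+.02*i),' '.join('%2d'%k if k else ' .' for k in H[i]))
E
```

```text
top0 cols y=.05..-.45
0.78 52 52 52 51 49  9  9  6  6  6  6  6  .  .  .  .  .  .  .  .  . 18 18 19 18  .
0.76 52 52 52 36  9  .  9  6  6  6  .  .  .  .  .  .  .  .  .  .  . 18 18 18 18  .
0.74 52  9 36 36 10  9  4  6  6  .  .  .  .  .  .  .  .  .  .  .  .  . 18 18 19  .
0.72 30 25 36 36 36  4  3  .  .  .  .  .  .  .  .  .  .  .  .  .  .  .  . 18 18  .
0.70 31 30 23 36 36  4  3  .  .  .  .  .  .  .  .  .  .  .  .  .  .  .  . 18 18  .
0.68 30 29 25 35 36 36  3  .  .  .  .  .  .  .  .  .  .  .  .  .  .  .  .  . 18  .
0.66 23 29 29  3 35 35  .  .  .  .  .  .  .  .  .  .  .  .  .  .  .  .  .  . 18  .
0.64 23 29 29  3  . 35 35  .  .  .  .  .  .  .  .  .  .  .  .  .  .  .  .  .  .  .
0.62  .  3 29 29  .  . 35  .  .  .  .  .  .  .  .  .  .  .  .  .  .  .  .  .  .  .
0.60 38  . 29 29  .  . 35 35  .  .  .  .  .  .  .  .  .  .  .  .  .  .  .  .  .  .
0.58 39  .  . 29 29 31 36 36 36  .  .  .  .  .  .  .  .  .  .  .  .  .  .  .  .  .
0.56  .  . 17 21 29 34 36 36 36  .  .  .  .  .  .  .  .  .  .  .  .  .  .  .  .  .
0.54  .  . 21 22 31 34 34 36 36 36  .  .  .  .  .  .  .  .  .  .  .  .  .  .  .  .
[... 2394 characters left out ...]
  .  .  .  .  .  .  .  .  .  .  .  .
0.44  .  .  .  .  . 20 25 27 21  .  .  .  .  .  .  .  .  .  .  .  .  .  .  .  .  .
0.42  .  .  .  .  .  3  4 21  .  .  .  .  .  .  .  .  .  .  .  .  .  .  .  .  .  .
0.40  .  .  .  .  .  3  4  4  .  6  9  9  .  .  .  .  .  .  .  .  .  .  .  .  .  .
0.38  .  .  .  .  .  .  .  .  .  7  9  9  .  .  .  .  .  .  .  .  .  .  .  .  .  .
0.36  .  .  .  .  .  .  .  .  .  6  9  8  .  .  .  .  .  .  .  .  .  .  .  .  .  .
0.34  .  .  .  .  .  .  .  .  .  .  .  .  .  .  .  .  .  .  .  .  .  .  .  .  .  .
0.32  .  .  .  .  .  .  .  .  .  .  .  .  .  .  .  .  .  .  .  .  .  .  .  .  .  .
0.30  .  .  .  .  .  .  .  .  .  .  .  .  .  .  .  .  .  .  .  .  .  .  .  .  .  .
```

```bash
cat >> h.py <<'E'
def rel(*tgts, start=None):
    """tgts: (x,y,z,yawdeg) ; prints rows in units from the present pose"""
    s=sensors.sense(); p=np.array(s['tcp_pos']); yaw=s['tool_rot'][2]
    Rm=R.from_euler('xyz',[np.pi,0,yaw]).as_matrix()
    for x,y,z,yd in tgts:
        d=Rm.T@(np.array([x,y,z])-p)/.025; dy=(yd-np.degrees(yaw)+180)%360-180
        print((x,y,z,yd),d.round(2).tolist(),'spin',round(-dy/6,2),'/other',round((-dy/6)-60*np.sign(-dy),2),'dist',round(np.linalg.norm(d)*25),'q6',s['joint_pos'][5].round(2))
def fine():
    s=sensors.sense(); print('t',round(s['time'],2),'p',np.round(s['tcp_pos'],4),'yaw',round(np.degrees(s['tool_rot'][2]),1),'q',np.round(s['joint_pos'],3).tolist(),'gap',round(s['finger_gap'],4),'F',round(float(s['finger_force']),1),np.round(s['ft_force'],1))
E
python3 - <<'E'
from h import *
for t in ['top0','side0']:
  P=cloud(t).reshape(-1,3)
  A=P[(P[:,0]>.2)&(P[:,0]<.6)&(P[:,1]<.4)&(P[:,1]>0)&(P[:,2]>.015)&(P[:,2]<.6)]
  H=np.zeros((20,21),int)
  for x,y,z in A: 
    i,j=int((x-.2)/.02),int((.4-y)/.02); H[i,j]=max(H[i,j],int(z*100))
  print(t,'cols y=.40..0')
  for i in range(19,-1,-1): print('%.2f'%(.2+.02*i),' '.join('%2d'%k if k else ' .' for k in H[i]))
rel((.30,-.13,.26,60),(.34,.07,.26,100),(.432,.074,.2,100))
E
```

```text
top0 cols y=.40..0
0.58 32 31 28 26 24 23 23 23 24 24 24 24 24  2  2  2  2 39 39  .  .
0.56 33 31 28 25 23 22 22 23 24 24 24 23  .  1  2  1  .  .  .  .  .
0.54 33 30 26 22 22 22 10 10 23 23  8  .  .  .  1  .  .  .  .  .  .
0.52 32 21 22 22 13  6  .  9  9  9  8  .  6  6  6  .  .  .  .  .  .
0.50  6  8  8  7  .  .  .  .  8  .  .  .  9  9  9  .  .  .  .  .  .
0.48  .  .  .  1  .  .  .  .  .  .  .  .  8  9  8  .  .  .  .  .  .
0.46  .  1  2  1  .  .  .  .  .  .  .  .  .  .  .  .  .  .  .  .  .
0.44  .  2  1  .  .  .  .  .  .  .  .  .  .  .  .  9  9  7  .  .  .
0.42  .  .  .  .  .  6  4  .  .  .  .  .  .  .  .  9 10  8  .  .  .
0.40  .  .  .  .  6  7  6  .  .  .  .  .  .  .  .  9  9  7  .  .  .
0.38  .  .  .  .  .  5  4  .  .  .  .  .  .  .  .  .  .  .  .  .  .
0.36  .  .  .  .  .  .  .  .  .  .  .  .  .  8  9  .  .  .  .  2  .
0.34  .  .  .  .  .  .  .  .  .  .  .  .  8  9  9  .  .  .  .  2  .
0.32  .  .  .  .  .  .  .  .  .  .  2  7  9  9  8  .  .  .  .  2  .
0.30  .  .  .  .  .  .  .  .  .  .  8  9  9 19 20 19 19  .  .  2  .
0.28  .  .  .  .  .  .  .  .  .  .  9  9  9 20 20 20 20 19  .
[... 1223 characters left out ...]
  9  9  .  .  .  .  .  2  .
0.30  .  .  .  .  .  .  .  .  .  3  8  9  9 19 19 19 19  .  .  2  .
0.28  .  .  .  .  .  .  .  .  .  .  8  9  8 19 19 19 19  .  .  .  .
0.26  .  .  .  .  .  .  .  .  .  8  8  8  7 20 20 19 19  .  .  .  .
0.24  .  .  .  .  .  .  .  .  7  9  9  .  . 20 20  . 18  .  .  .  .
0.22  .  .  .  .  .  .  .  .  .  8  8  .  .  .  .  .  .  .  .  .  .
0.20  .  .  .  .  .  .  .  .  .  .  .  .  .  .  .  .  .  .  . 54  .
(0.3, -0.13, 0.26, 60) [10.34, -16.97, -1.18] spin -7.61 /other 52.39 dist 498 q6 -0.0
(0.34, 0.07, 0.26, 100) [13.87, -24.32, -1.18] spin -14.28 /other 45.72 dist 701 q6 -0.0
(0.432, 0.074, 0.2, 100) [17.47, -23.57, 1.22] spin -14.28 /other 45.72 dist 734 q6 -0.0
```

```bash
python3 -m handwheel '[[[5.2,-8.5,-1.6,0],[5.2,-8.5,-1.6,0],[5.2,-8.5,-1.6,0],[5.2,-8.5,-1.6,0],[5.2,-8.5,-1.6,0],[5.2,-8.5,-1.6,0],[5.2,-8.5,-1.6,0]]]' 0.2; python3 -c "
from h import *
fine()"
python3 -m handwheel '[[[5.2,-8.5,0,-7.6],[5.2,-8.5,0,-7.6],[5.2,-8.5,0,-7.6],[5.2,-8.5,0,-7.6],[5.2,-8.5,0,-7.6],[5.2,-8.5,0,-7.6],[5.2,-8.5,0,-7.6],[5.2,-8.5,0,-7.6]]]'; python3 -c "
from h import *
fine()
rel((.34,.03,.27,90),(.432,.074,.2,100))"
```

```text
time: 0.73
tcp_pos: [0.228, -0.3627, 0.2719]
tool_rot: [-3.14, -0.001, 0.25]
ft_force: [0.9, -0.8, -0.4]
finger_gap: 0.0685
finger_force: 0.0
t 0.73 p [ 0.228  -0.3627  0.2719] yaw 14.3 q [-1.014, -0.005, 1.979, 0.002, 1.17, 0.306] gap 0.0685 F 0.0 [ 0.9 -0.8 -0.4]
time: 1.4
tcp_pos: [0.3019, -0.128, 0.2715]
tool_rot: [3.141, -0.0, 1.053]
ft_force: [-0.2, -1.0, -0.3]
finger_gap: 0.0683
finger_force: 0.0
t 1.4 p [ 0.3019 -0.128   0.2715] yaw 60.3 q [-0.406, -0.195, 2.144, -0.0, 1.191, 0.112] gap 0.0683 F 0.0 [-0.2 -1.  -0.3]
(0.34, 0.03, 0.27, 90) [6.25, -1.8, 0.06] spin -4.95 /other 55.05 dist 163 q6 0.11
(0.432, 0.074, 0.2, 100) [9.6, 0.52, 2.86] spin -6.61 /other 53.39 dist 251 q6 0.11
```

```bash
python3 -m handwheel '[[[6.2,-1.8,0,-5],[6.2,-1.8,0,-5],[6.2,-1.8,0,-5],[6.2,-1.8,0,-5],[6.2,-1.8,0,-5],[9.6,0.5,2.4,-6.6],[9.6,0.5,2.4,-6.6],[9.6,0.5,2.4,-6.6]]]'; python3 -c "
from h import *
fine(); rel((.432,.074,.2,100))
for n in ['top','side','wrist']: snap(n,n+'1')
for t in ['top1','side1']:
  P=cloud(t).reshape(-1,3); A=P[np.isfinite(P).all(1)&(P[:,2]>.1)]
  az=.17; r=A[:,0]*np.cos(az)+A[:,1]*np.sin(az); n=-A[:,0]*np.sin(az)+A[:,1]*np.cos(az)
  for r0 in np.arange(-.1,.6,.05):
    m=(r>r0)&(r<r0+.05)&(abs(n)<.12)&(A[:,2]>.22)
    if m.sum()>5: print(t,round(r0,2),m.sum(),'z',A[m,2].min().round(3),A[m,2].max().round(3),'n',n[m].min().round(3),n[m].max().round(3))
cv2.imwrite('pics/m1.png',np.hstack([cv2.imread('pics/side1.png')[:, 128:],cv2.imread('pics/wrist1.png')[:,:]])[:, :800] if 0 else cv2.resize(np.hstack([cv2.imread('pics/side1.png'),cv2.imread('pics/wrist1.png')]),(800,300)))
"
```

```text
time: 2.07
tcp_pos: [0.4349, 0.0706, 0.2105]
tool_rot: [3.14, 0.0, 1.734]
ft_force: [0.1, 0.1, 0.2]
finger_gap: 0.0684
finger_force: 0.0
t 2.07 p [0.4349 0.0706 0.2105] yaw 99.4 q [0.158, 0.085, 2.033, -0.001, 1.022, -0.005] gap 0.0684 F 0.0 [0.1 0.1 0.2]
(0.432, 0.074, 0.2, 100) [0.15, -0.09, 0.42] spin -0.1 /other 59.9 dist 11 q6 -0.01
top1 0.3 680 z 0.56 0.669 n -0.063 0.042
top1 0.35 3461 z 0.533 0.662 n -0.064 0.059
top1 0.4 5702 z 0.541 0.634 n -0.07 0.058
top1 0.45 3776 z 0.26 0.604 n -0.07 0.061
top1 0.5 171 z 0.221 0.326 n -0.12 0.01
top1 0.55 168 z 0.224 0.398 n -0.12 0.12
side1 0.0 10 z 0.222 0.228 n 0.053 0.059
side1 0.05 1660 z 0.22 0.564 n -0.106 0.12
side1 0.3 18 z 0.555 0.56 n -0.059 0.062
side1 0.35 642 z 0.223 0.56 n -0.06 0.063
side1 0.4 3166 z 0.22 0.557 n -0.055 0.069
side1 0.45 1959 z 0.22 0.556 n -0.014 0.068
side1 0.5 169 z 0.22 0.318 n -0.106 0.012
side1 0.55 71 z 0.232 0.395 n -0.12 0.12
```

View pics/m1.png

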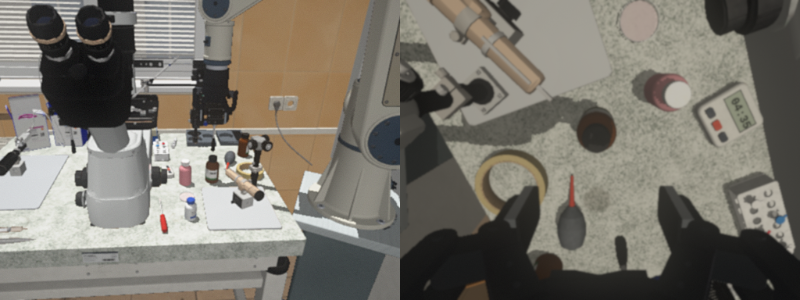

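The side and wrist views show the gripper above oil bottle 1, which sits at (597,130) in the combined picture. The corridor in front of the column is free. Next I'll check how far the arm clears the manipulator bar at the placing poses.

```bash
cat > kin.py <<'E'
from h import *
from scipy.optimize import least_squares
D=[(.6243,.2304,.354,1.988),(.4284,.2719,-.005,1.974),(.3279,.2715,-.195,1.949),(np.hypot(.4349,.0706),.2105,.085,2.118)]
f=lambda p:[e for r,z,a,b in D for e in (p[0]*np.sin(a)+p[1]*np.sin(b)-r, p[2]+p[0]*np.cos(a)+p[1]*np.cos(b)-z)]
L2,L3,h=least_squares(f,[.56,.47,-.1]).x
DD=.326; H=h+DD
def arm(x,y,z):
    r=np.hypot(x,y); zz=z-h; c=(r*r+zz*zz-L2**2-L3**2)/2/L2/L3; q3=np.arccos(c); q2=np.arctan2(r,zz)-np.arctan2(L3*np.sin(q3),L2+L3*c)
    e=np.array([x/r*L2*np.sin(q2),y/r*L2*np.sin(q2),H+L2*np.cos(q2)]); w=np.array([x,y,z+DD]); return e,w,q2+q3
def segd(P,a,b):
    t=np.clip(((P-a)@(b-a))/((b-a)@(b-a)),0,1); d=np.linalg.norm(P-a-t[:,None]*(b-a),axis=1); i=d.argmin(); return d[i].round(4),P[i].round(3)
P=np.vstack([cloud('top0').reshape(-1,3),cloud('side0').reshape(-1,3)])
OB=P[np.isfinite(P).all(1)&(P[:,2]>.12)&(P[:,2]<.45)&(P[:,0]>.35)&(P[:,1]<.06)&(P[:,1]>-.3)]
def check(n,x,y,z):
    e,w,q=arm(x,y,z); m=np.array([x,y,z+.12]); print(n,(x,y,z),'slope',np.degrees(q-np.pi/2).round(),'forearm',segd(OB,e,w),'tool',segd(OB,m,w))
E
python3 - <<'E'
from kin import *
print(L2,L3,h,np.abs(f([L2,L3,h])).max())
check('oil',.612,-.190,.033);check('oil+',.618,-.195,.040);check('buf',.578,-.248,.022);check('dish',.645,-.25,.022);check('fill',.507,-.29,.033);check('syrpick',.684,-.137,.006);check('syrplace',.459,-.319,.022);check('approach',.55,-.33,.12)
A=OB[(OB[:,2]>.3)&(OB[:,0]<.6)&(OB[:,1]<-.1)]; 
n=A[:,:2]@[.5,-.866]; print('max normal extent',np.percentile(n,[90,99,100]), 'well',np.array([.612,-.19])@[.5,-.866], np.percentile(A[:,2],[90,99,100]))
l=A[n>np.percentile(n,80)][:,:2]@[.866,.5]; print(np.percentile(l,[1,99]))
E
```

```text
0.5605602721216825 0.4674869675429198 -0.10545469829495893 0.0062228912266512615
oil (0.612, -0.19, 0.033) slope 45.0 forearm (np.float64(0.0596), array([ 0.545, -0.137,  0.366])) tool (np.float64(0.0783), array([ 0.567, -0.126,  0.363]))
oil+ (0.618, -0.195, 0.04) slope 44.0 forearm (np.float64(0.0685), array([ 0.556, -0.132,  0.365])) tool (np.float64(0.0855), array([ 0.576, -0.121,  0.364]))
buf (0.578, -0.248, 0.022) slope 47.0 forearm (np.float64(0.0798), array([ 0.499, -0.165,  0.364])) tool (np.float64(0.1103), array([ 0.531, -0.149,  0.363]))
dish (0.645, -0.25, 0.022) slope 42.0 forearm (np.float64(0.0998), array([ 0.524, -0.15 ,  0.366])) tool (np.float64(0.1472), array([ 0.567, -0.126,  0.363]))
fill (0.507, -0.29, 0.033) slope 49.0 forearm (np.float64(0.1149), array([ 0.496, -0.165,  0.364])) tool (np.float64(0.1255), array([ 0.499, -0.165,  0.364]))
syrpick (0.684, -0.137, 0.006) slope 43.0 forearm (np.float64(0.0401), array([ 0.597, -0.107,  0.365])) tool (np.float64(0.0778), array([ 0.641, -0.076,  0.352]))
syrplace (0.459, -0.319, 0.022) slope 51.0 forearm (np.float64(0.1519), array([ 0.496, -0.165,  0.364])) tool (np.float64(0.1594), array([ 0.496, -0.165,  0.364]))
approach (0.55, -0.33, 0.12) slope 35.0 forearm (np.float64(0.1821), array([ 0.498, -0.164,  0.365])) tool (np.float64(0.1728), array([ 0.499, -0.165,  0.364]))
max normal extent [0.38765438 0.39197714 0.39487188] well 0.47053999999999996 [0.36553825 0.36696257 0.36901765]
[0.34831109 0.46591811]
```

```bash
python3 - <<'E'
from kin import *
check('syrN',.696,-.173,.006); check('syrN2',.692,-.163,.006); check('syrN3',.70,-.185,.006)
e,w,q=arm(.4349,.0706,.2105)
for t in ['top1','side1']:
  A=cloud(t).reshape(-1,3); A=A[np.isfinite(A).all(1)&(A[:,2]>.3)&(np.hypot(A[:,0]-.4,A[:,1]-.07)<.25)]
  A=A[~((A[:,0]>.45)&(A[:,1]<.0))]
  L=np.linalg.norm(w-e);u=(w-e)/L; s=(A-e)@u; d=np.linalg.norm(A-e-s[:,None]*u,axis=1)
  for s0 in np.arange(.24,.56,.03):
    m=(s>s0)&(s<s0+.03)&(d<.1)
    if m.sum()>5: print(t,'from wrist',round(L-s0-.015,3),m.sum(),'d',np.percentile(d[m],[5,50,95]).round(3))
  m=(A[:,2]<w[2])&(np.hypot(A[:,0]-w[0],A[:,1]-w[1])<.1); B=A[m]
  for z0 in np.arange(.3,.56,.03):
    k=abs(B[:,2]-z0)<.015
    if k.sum()>5: print(t,'z above tcp',round(z0-.21,2),'rad',np.percentile(np.hypot(B[k,0]-w[0],B[k,1]-w[1]),[5,50,95]).round(3))
cv2.imwrite('pics/sc.png',cv2.resize(cv2.imread('pics/side1.png')[0:220,180:400],(600,600),interpolation=cv2.INTER_CUBIC))
E
```

```text
syrN (0.696, -0.173, 0.006) slope 42.0 forearm (np.float64(0.0632), array([ 0.589, -0.112,  0.366])) tool (np.float64(0.1137), array([ 0.633, -0.08 ,  0.352]))
syrN2 (0.692, -0.163, 0.006) slope 42.0 forearm (np.float64(0.0563), array([ 0.596, -0.109,  0.364])) tool (np.float64(0.1033), array([ 0.633, -0.08 ,  0.352]))
syrN3 (0.7, -0.185, 0.006) slope 41.0 forearm (np.float64(0.0713), array([ 0.589, -0.112,  0.366])) tool (np.float64(0.1257), array([ 0.633, -0.08 ,  0.352]))
top1 from wrist 0.152 408 d [0.072 0.078 0.083]
top1 from wrist 0.122 1792 d [0.046 0.076 0.084]
top1 from wrist 0.092 1714 d [0.045 0.076 0.084]
top1 from wrist 0.062 2708 d [0.021 0.05  0.084]
top1 from wrist 0.032 3839 d [0.042 0.059 0.084]
top1 from wrist 0.002 2484 d [0.056 0.065 0.084]
top1 from wrist -0.028 558 d [0.045 0.059 0.078]
top1 z above tcp 0.09 rad [0.052 0.056 0.061]
top1 z above tcp 0.12 rad [0.047 0.061 0.068]
top1 z above tcp 0.33 rad [0.067 0.07  0.076]
side1 from wrist 0.092 65 d [0.05  0.067 0.071]
side1 from wrist 0.062 234 d [0.051 0.066 0.071]
side1 from wrist 0.032 395 d [0.053 0.067 0.071]
side1 from wrist 0.002 769 d [0.05  0.068 0.073]
side1 from wrist -0.028 1015 d [0.052 0.069 0.094]
side1 from wrist -0.058 476 d [0.032 0.069 0.097]
side1 from wrist -0.088 136 d [0.066 0.085 0.098]
side1 z above tcp 0.09 rad [0.014 0.033 0.068]
side1 z above tcp 0.12 rad [0.013 0.035 0.06 ]
side1 z above tcp 0.15 rad [0.033 0.038 0.043]
side1 z above tcp 0.18 rad [0.029 0.037 0.045]
side1 z above tcp 0.21 rad [0.034 0.04  0.045]
side1 z above tcp 0.24 rad [0.034 0.04  0.049]
side1 z above tcp 0.27 rad [0.034 0.04  0.044]
side1 z above tcp 0.3 rad [0.037 0.065 0.073]
side1 z above tcp 0.33 rad [0.066 0.071 0.081]
```

View pics/sc.png

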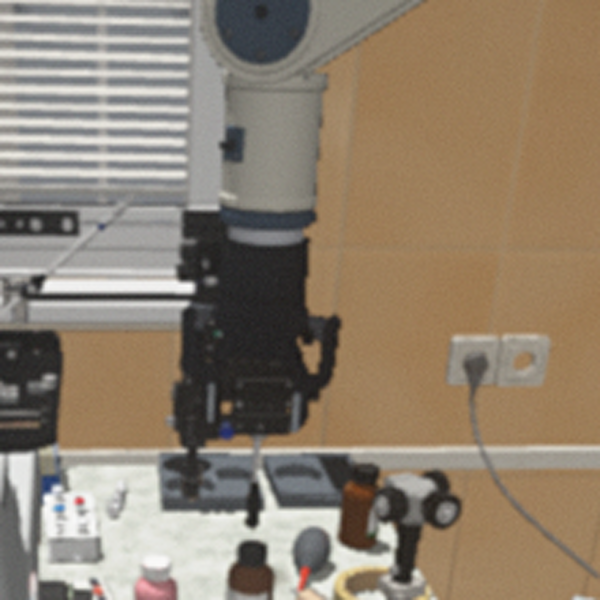

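The side crop shows the wrist joint centre at about (262,12), with a slim 40 mm radius flange cylinder below it. The wrist axis is therefore higher than I assumed, so I'll recheck it.

```bash
python3 - <<'E'
import kin; from kin import *
p,d,M,K=load('side1'); Mi=np.linalg.inv(M)
az=np.arctan2(.0706,.4349); c=np.array([.4349,.0706,0])+.062*np.array([-np.sin(az),np.cos(az),0])
for z in [.52,.54,.56,.58,.6]:
    q=Mi@np.r_[c[:2],z,1]; print(z,(K[0]*q[0]/q[2]+K[2]).round(1),(K[1]*q[1]/q[2]+K[3]).round(1),'want 276,4.4')
P=cloud('top1'); 
for D0 in [.34,.35,.36,.37]:
    kin.DD=D0; kin.H=h+D0; e,w,q=arm(.4349,.0706,.2105)
    A=P.reshape(-1,3); A=A[np.isfinite(A).all(1)&(A[:,2]>.5)&(np.hypot(A[:,0]-.4,A[:,1]-.07)<.25)]
    u=(w-e)/L3; s=L3-(A-e)@u; dd=np.linalg.norm(A-e-((A-e)@u)[:,None]*u,axis=1)
    print(D0,[np.percentile(dd[(s>a)&(s<a+.03)],[50,95]).round(3).tolist() for a in (0,.03,.06,.09,.12)])
    check('oil',.612,-.19,.033); check('oil+',.616,-.194,.037); check('syr',.684,-.137,.006); check('syrN',.694,-.168,.006)
E
```

```text
0.52 277.2 20.5 want 276,4.4
0.54 277.9 9.3 want 276,4.4
0.56 278.5 -2.1 want 276,4.4
0.58 279.2 -13.8 want 276,4.4
0.6 279.9 -25.8 want 276,4.4
0.34 [[0.053, 0.076], [0.043, 0.075], [0.067, 0.076], [0.067, 0.076], [0.069, 0.075]]
oil (0.612, -0.19, 0.033) slope 45.0 forearm (np.float64(0.0677), array([ 0.556, -0.132,  0.365])) tool (np.float64(0.0782), array([ 0.567, -0.126,  0.363]))
oil+ (0.616, -0.194, 0.037) slope 44.0 forearm (np.float64(0.0738), array([ 0.556, -0.132,  0.365])) tool (np.float64(0.0836), array([ 0.576, -0.121,  0.364]))
syr (0.684, -0.137, 0.006) slope 43.0 forearm (np.float64(0.0499), array([ 0.597, -0.107,  0.365])) tool (np.float64(0.0755), array([ 0.641, -0.076,  0.352]))
syrN (0.694, -0.168, 0.006) slope 42.0 forearm (np.float64(0.0686), array([ 0.597, -0.107,  0.365])) tool (np.float64(0.1068), array([ 0.633, -0.08 ,  0.352]))
0.35 [[0.045, 0.07], [0.042, 0.071], [0.062, 0.071], [0.062, 0.071], [0.064, 0.07]]
oil (0.612, -0.19, 0.033) slope 45.0 forearm (np.float64(0.0736), array([ 0.556, -0.132,  0.365])) tool (np.float64(0.0782), array([ 0.567, -0.126, 
[... 1230 characters left out ...]
[0.055, 0.069], [0.056, 0.071], [0.055, 0.065], [0.057, 0.063]]
oil (0.612, -0.19, 0.033) slope 45.0 forearm (np.float64(0.0852), array([ 0.572, -0.122,  0.368])) tool (np.float64(0.0782), array([ 0.567, -0.126,  0.363]))
oil+ (0.616, -0.194, 0.037) slope 44.0 forearm (np.float64(0.0916), array([ 0.572, -0.122,  0.368])) tool (np.float64(0.0836), array([ 0.576, -0.121,  0.364]))
syr (0.684, -0.137, 0.006) slope 43.0 forearm (np.float64(0.0713), array([ 0.597, -0.107,  0.365])) tool (np.float64(0.0752), array([ 0.641, -0.076,  0.352]))
syrN (0.694, -0.168, 0.006) slope 42.0 forearm (np.float64(0.0883), array([ 0.597, -0.107,  0.365])) tool (np.float64(0.1067), array([ 0.633, -0.08 ,  0.352]))
```

```bash
python3 -m handwheel '[[[0.15,-0.1,2,0],[0.15,-0.1,4,0],[0.15,-0.1,6,0],[0.15,-0.1,7,0],[0.15,-0.1,7.15,0],[0.15,-0.1,7.15,0]]]'; python3 -m handwheel '[[[0,0,0,0],[0,0,0,0],[0,0,0,0],[0,0,0,0],[0,0,0,0],[0,0,0,0]]]' 0.7 35; python3 -c "
from h import *
fine()"
python3 -m handwheel '[[[0,0,-0.5,0],[0,0,-1,0],[0,0,-2.5,0],[0,0,-4,0],[0,0,-5.5,0],[0,0,-7.2,0],[0,0,-8.4,0],[0,0,-8.4,0]]]';  python3 -c "
from h import *
fine();rel((.36,.0,.245,100),(.30,-.14,.245,40),(.36,-.25,.245,0));snap('side','side2')
cv2.imwrite('pics/s2.png',cv2.resize(cv2.imread('pics/side2.png')[120:300,180:420],(600,450)))"
```

```text
time: 2.72
tcp_pos: [0.4268, 0.0725, 0.0302]
tool_rot: [-3.135, 0.0, 1.732]
ft_force: [-0.8, 0.9, -0.3]
finger_gap: 0.068
finger_force: 0.0
time: 3.22
tcp_pos: [0.4309, 0.0747, 0.0343]
tool_rot: [3.138, 0.0, 1.736]
ft_force: [-0.4, -3.5, 10.0]
finger_gap: 0.0438
finger_force: 36.8
t 3.22 p [0.4309 0.0747 0.0343] yaw 99.5 q [0.168, 0.382, 2.174, -0.001, 0.582, 0.004] gap 0.0438 F 36.8 [-0.4 -3.5 10. ]
time: 3.88
tcp_pos: [0.4329, 0.0753, 0.2498]
tool_rot: [3.129, -0.0, 1.736]
ft_force: [1.0, 0.2, -1.0]
finger_gap: 0.044
finger_force: 36.5
t 3.88 p [0.4329 0.0753 0.2498] yaw 99.5 q [0.169, 0.029, 1.995, -0.0, 1.105, 0.004] gap 0.044 F 36.5 [ 1.   0.2 -1. ]
(0.36, 0.0, 0.245, 100) [-2.49, -3.37, 0.19] spin -0.09 /other 59.91 dist 105 q6 0.0
(0.3, -0.14, 0.245, 40) [-7.62, -6.66, 0.19] spin 9.91 /other -50.09 dist 253 q6 0.0
(0.36, -0.25, 0.245, 0) [-12.36, -5.01, 0.19] spin 16.58 /other -43.42 dist 333 q6 0.0
```

View pics/s2.png

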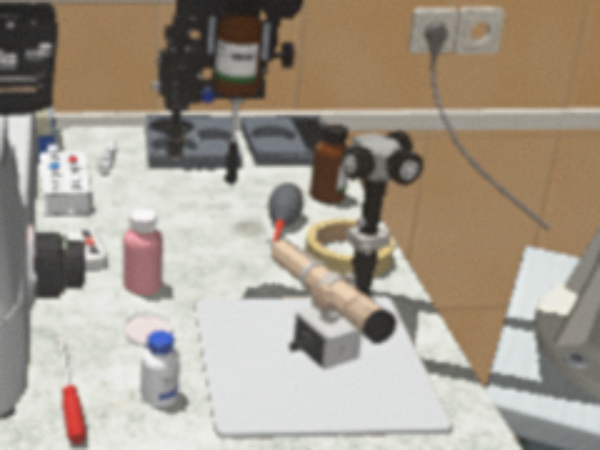

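```bash
python3 -m handwheel '[[[-1,-1.3,0.1,1],[-2,-2.6,0.2,2],[-2.8,-3.7,0.2,3],[-4,-4.5,0.2,4.1],[-5.3,-5.3,0.2,5.2],[-6.5,-6,0.2,6.3],[-7.6,-6.6,0.2,7.4],[-7.6,-6.6,0.2,8.5]]]'; python3 -c "
from h import *
fine();rel((.35,-.26,.245,0),(.45,-.34,.22,0),(.57,-.32,.20,-20),(.616,-.194,.16,-30))"
```

```text
time: 4.6
tcp_pos: [0.2955, -0.1435, 0.2369]
tool_rot: [3.141, 0.002, 0.836]
ft_force: [0.5, 0.3, -0.4]
finger_gap: 0.0439
finger_force: 36.5
t 4.6 p [ 0.2955 -0.1435  0.2369] yaw 47.9 q [-0.455, -0.151, 2.192, -0.002, 1.101, 0.282] gap 0.0439 F 36.5 [ 0.5  0.3 -0.4]
(0.35, -0.26, 0.245, 0) [-1.99, 4.74, -0.33] spin 7.98 /other -52.02 dist 129 q6 0.28
(0.45, -0.34, 0.22, 0) [-1.68, 9.86, 0.67] spin 7.98 /other -52.02 dist 251 q6 0.28
(0.57, -0.32, 0.2, -20) [2.13, 12.88, 1.47] spin 11.31 /other -48.69 dist 328 q6 0.28
(0.616, -0.194, 0.16, -30) [7.1, 10.87, 3.07] spin 12.98 /other -47.02 dist 333 q6 0.28
```

```bash
python3 -m handwheel '[[[-0.7,1.6,-0.3,1.1],[-1.4,3.2,-0.3,2.2],[-2,4.8,-0.3,3.3],[-1.9,6.4,0,4.4],[-1.8,8,0.3,5.5],[-1.7,9.8,0.6,6.6],[-0.4,11.2,0.9,7.7],[-0.4,11.2,0.9,8.8]]]'; python3 -c "
from h import *
fine();rel((.57,-.32,.20,-20),(.616,-.23,.14,-30),(.616,-.194,.10,-30),(.616,-.194,.039,-30)); snap('top','top3');snap('wrist','wrist3')
cv2.imwrite('pics/m3.png',cv2.resize(np.hstack([cv2.imread('pics/top3.png')[60:316,200:500],cv2.resize(cv2.imread('pics/wrist3.png'),(341,256))]),(800,320)))"
```

```text
time: 5.27
tcp_pos: [0.5043, -0.334, 0.2123]
tool_rot: [-3.141, -0.0, -0.083]
ft_force: [-1.2, 1.1, -0.4]
finger_gap: 0.044
finger_force: 36.6
t 5.27 p [ 0.5043 -0.334   0.2123] yaw -4.7 q [-0.588, 0.34, 1.697, 0.001, 1.105, 1.065] gap 0.044 F 36.6 [-1.2  1.1 -0.4]
(0.57, -0.32, 0.2, -20) [2.57, -0.78, 0.49] spin 2.54 /other -57.46 dist 68 q6 1.07
(0.616, -0.23, 0.14, -30) [4.11, -4.52, 2.89] spin 4.21 /other -55.79 dist 169 q6 1.07
(0.616, -0.194, 0.1, -30) [3.99, -5.95, 4.49] spin 4.21 /other -55.79 dist 211 q6 1.07
(0.616, -0.194, 0.039, -30) [3.99, -5.95, 6.93] spin 4.21 /other -55.79 dist 249 q6 1.07
```

View pics/m3.png

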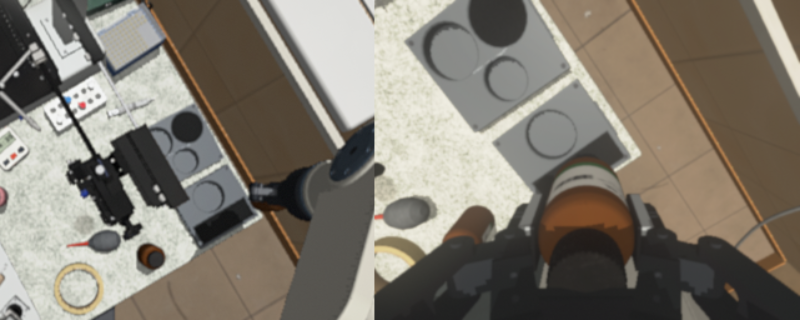

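The wrist view shows all the wells clearly in the combined picture: drop oil (452,50), dish (498,15), small (507,78) and fill oil (552,134). The bottle is held upright.

```bash
python3 - <<'E'
from h import *
for n,x,y in [('oil',452,50),('dish',498,15),('small',507,78),('fill',552,134)]: print(n,onplane('wrist3',(x-374.4)/.8312,y/.8333,.02).round(4))
g=cv2.GaussianBlur(cv2.cvtColor(cv2.imread('pics/wrist3.png'),cv2.COLOR_BGR2GRAY),(0,0),1)
c=cv2.HoughCircles(g,cv2.HOUGH_GRADIENT,1,30,param1=80,param2=25,minRadius=20,maxRadius=45)
for a in c[0]: print(a.round(1), onplane('wrist3',a[0],a[1],.02).round(4))
E
```

```text
oil [ 0.6141 -0.1913  0.02  ]
dish [ 0.6448 -0.2497  0.02  ]
small [ 0.5784 -0.2482  0.02  ]
fill [ 0.5079 -0.2922  0.02  ]
[210.5 160.5  29.7] [ 0.5085 -0.289   0.02  ]
[150.5  23.5  32.7] [ 0.6402 -0.2505  0.02  ]
[96.5 56.5 38.5] [ 0.6168 -0.1949  0.02  ]
[254.5 242.5  44.4] [ 0.4126 -0.3256  0.02  ]
[157.5  93.5  26.1] [ 0.5786 -0.2462  0.02  ]
```

```bash
python3 -m handwheel '[[[1.3,-0.4,0.3,0.8],[2.6,-0.8,0.5,1.8],[3.4,-2.2,1,2.8],[4.1,-3.6,1.8,3.6],[4.05,-4.8,2.8,4.2],[4,-5.95,4,4.2],[4,-5.95,4.6,4.2],[4,-5.95,4.6,4.2]]]'; python3 -c "
from h import *
fine();rel((.617,-.195,.06,-30),(.617,-.195,.043,-30),(.617,-.195,.038,-30))"
```

```text
time: 6.03
tcp_pos: [0.6076, -0.1895, 0.0959]
tool_rot: [3.14, 0.008, -0.51]
ft_force: [-0.4, -0.6, -1.0]
finger_gap: 0.044
finger_force: 36.6
t 6.03 p [ 0.6076 -0.1895  0.0959] yaw -29.2 q [-0.305, 0.522, 1.705, -0.0, 0.923, 1.776] gap 0.044 F 36.6 [-0.4 -0.6 -1. ]
(0.617, -0.195, 0.06, -30) [0.44, 0.01, 1.44] spin 0.13 /other -59.87 dist 38 q6 1.78
(0.617, -0.195, 0.043, -30) [0.44, 0.01, 2.12] spin 0.13 /other -59.87 dist 54 q6 1.78
(0.617, -0.195, 0.038, -30) [0.44, 0.01, 2.32] spin 0.13 /other -59.87 dist 59 q6 1.78
```

```bash
python3 -m handwheel '[[[0,0,0.8,0],[0,0,1.5,0],[0,0,1.9,0],[0,0,1.9,0],[0,0,1.9,0]]]'; python3 -c "
from h import *
fine();rel((.617,-.195,.043,-30),(.617,-.195,.038,-30))"
```

```text
time: 6.45
tcp_pos: [0.6115, -0.1929, 0.0531]
tool_rot: [3.141, 0.0, -0.515]
ft_force: [0.3, -0.7, -1.8]
finger_gap: 0.0439
finger_force: 36.6
t 6.45 p [ 0.6115 -0.1929  0.0531] yaw -29.5 q [-0.308, 0.581, 1.719, -0.0, 0.841, 1.778] gap 0.0439 F 36.6 [ 0.3 -0.7 -1.8]
(0.617, -0.195, 0.043, -30) [0.23, -0.04, 0.4] spin 0.08 /other -59.92 dist 12 q6 1.78
(0.617, -0.195, 0.038, -30) [0.23, -0.04, 0.6] spin 0.08 /other -59.92 dist 16 q6 1.78
```

```bash
python3 -m handwheel '[[[0.2,0,0.1,0],[0.2,0,0.3,0],[0.2,0,0.4,0],[0.2,0,0.5,0],[0.2,0,0.55,0],[0.2,0,0.6,0],[0.2,0,0.6,0],[0.2,0,0.6,0]]]'; python3 -m handwheel '[[[0,0,0.05,0],[0,0,0.1,0],[0,0,0.1,0]]]'; python3 -c "
from h import *
fine()"
```

```text
time: 7.12
tcp_pos: [0.6162, -0.1947, 0.0384]
tool_rot: [3.141, 0.0, -0.515]
ft_force: [-2.9, -0.2, 6.2]
finger_gap: 0.0437
finger_force: 37.4
time: 7.37
tcp_pos: [0.6166, -0.1949, 0.0382]
tool_rot: [3.142, -0.001, -0.515]
ft_force: [-10.0, 2.0, 30.1]
finger_gap: 0.044
finger_force: 39.7
t 7.37 p [ 0.6166 -0.1949  0.0382] yaw -29.5 q [-0.308, 0.608, 1.713, -0.0, 0.821, 1.778] gap 0.044 F 39.7 [-10.    2.   30.1]
```

```bash
python3 -m handwheel '[[[0,0,-0.12,0],[0,0,-0.12,0]]]'; python3 -m handwheel '[[[0,0,0,0],[0,0,0,0],[0,0,0,0],[0,0,0,0]]]' 0.32;python3 -m handwheel '[[[0,0,-0.5,0],[0,0,-1.5,0],[0,0,-3,0],[0,0,-4.5,0],[0,0,-6,0],[0,0,-6.8,0],[0,0,-6.8,0]]]' ; python3 -c "
from h import *
fine(); snap('wrist','wrist4'); snap('side','side4');rel((.56,-.32,.23,-10),(.45,-.34,.26,0),(.35,-.26,.27,20),(.30,-.14,.27,50))
cv2.imwrite('pics/m4.png',np.hstack([cv2.resize(cv2.imread('pics/wrist4.png'),(400,300)),cv2.resize(cv2.imread('pics/side4.png')[110:240,230:400],(392,300))]))"
```

```text
time: 7.53
tcp_pos: [0.6167, -0.1948, 0.0391]
tool_rot: [-3.141, -0.001, -0.516]
ft_force: [0.8, 0.9, -0.8]
finger_gap: 0.0438
finger_force: 36.7
time: 7.87
tcp_pos: [0.6161, -0.1946, 0.0376]
tool_rot: [3.142, 0.001, -0.516]
ft_force: [0.0, 0.5, 0.0]
finger_gap: 0.0581
finger_force: 0.0
time: 8.45
tcp_pos: [0.6191, -0.1956, 0.2149]
tool_rot: [-3.14, -0.009, -0.516]
ft_force: [1.1, -0.2, 0.6]
finger_gap: 0.0578
finger_force: 0.0
t 8.45 p [ 0.6191 -0.1956  0.2149] yaw -29.5 q [-0.308, 0.4, 1.601, 0.0, 1.13, 1.778] gap 0.0578 F 0.0 [ 1.1 -0.2  0.6]
(0.56, -0.32, 0.23, -10) [0.5, 5.47, -0.82] spin -3.26 /other 56.74 dist 139 q6 1.78
(0.45, -0.34, 0.26, 0) [-2.93, 8.34, -2.02] spin -4.92 /other 55.08 dist 227 q6 1.78
(0.35, -0.26, 0.27, 20) [-7.99, 7.53, -2.42] spin -8.26 /other 51.74 dist 281 q6 1.78
(0.3, -0.14, 0.27, 50) [-12.1, 4.34, -2.42] spin -13.26 /other 46.74 dist 327 q6 1.78
```

View pics/m4.png

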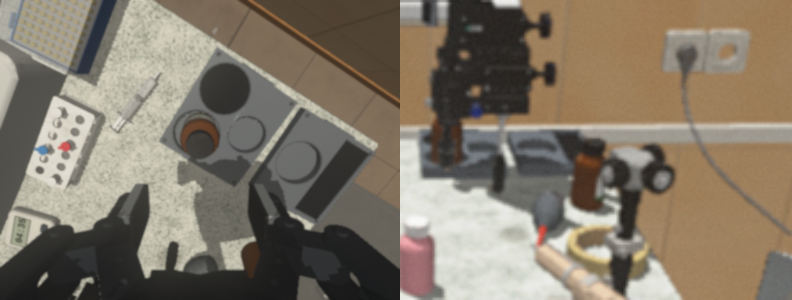

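The oil bottle stands upright in its well, at about (200,138) in the wrist half. The syringe lies from (116,128) to (158,75) in that same half.

```bash
python3 -m handwheel '[[[0.2,1.6,-0.3,-0.5],[0.3,3.2,-0.6,-1.5],[0.5,4.8,-0.8,-2.5],[-0.5,6.2,-1.2,-3.6],[-1.8,7.4,-1.7,-4.7],[-3,8.2,-2,-5.8],[-4.4,8.1,-2.2,-6.9],[-4.4,8.1,-2.2,-8]]]'; python3 -c "
from h import *
fine();rel((.35,-.26,.27,20),(.30,-.14,.27,50),(.34,0,.27,90),(.40,.2,.26,110))
for n,x,y in [('plunger',116,128),('nozzle',158,75)]: print(n,onplane('wrist4',x/.78125,y/.78125,.009).round(4))
cv2.imwrite('pics/syr.png',cv2.resize(cv2.imread('pics/wrist4.png')[80:180,130:220],(540,600),interpolation=cv2.INTER_CUBIC))"
```

```text
time: 9.22
tcp_pos: [0.4144, -0.3142, 0.2619]
tool_rot: [-3.137, 0.004, 0.325]
ft_force: [1.3, 0.5, 0.1]
finger_gap: 0.0585
finger_force: 0.0
t 9.22 p [ 0.4144 -0.3142  0.2619] yaw 18.6 q [-0.651, 0.162, 1.817, -0.0, 1.169, 0.594] gap 0.0585 F 0.0 [1.3 0.5 0.1]
(0.35, -0.26, 0.27, 20) [-1.75, -2.88, -0.32] spin -0.23 /other 59.77 dist 85 q6 0.59
(0.3, -0.14, 0.27, 50) [-2.11, -8.06, -0.32] spin -5.23 /other 54.77 dist 209 q6 0.59
(0.34, 0, 0.27, 90) [1.2, -12.86, -0.32] spin -11.89 /other 48.11 dist 323 q6 0.59
(0.4, 0.2, 0.26, 110) [6.03, -19.67, 0.08] spin -15.23 /other 44.77 dist 514 q6 0.59
plunger [ 0.6708 -0.0954  0.009 ]
nozzle [ 0.702  -0.1826  0.009 ]
```

View pics/syr.png

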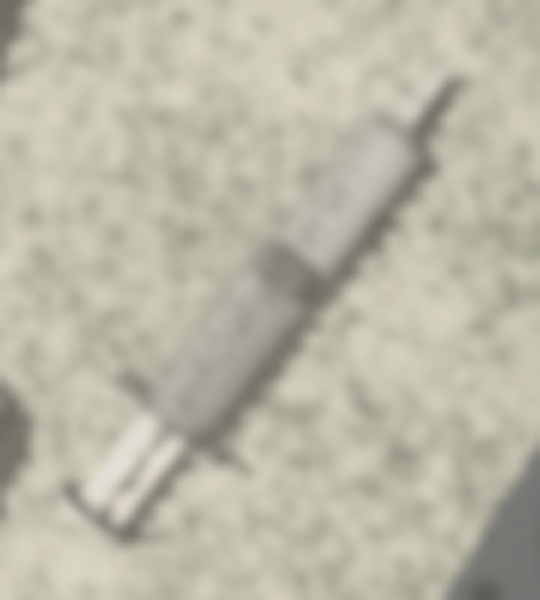

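In the enlarged crop, the plunger end is at (100,510), the flange at (185,425), the barrel front at (400,135) and the nozzle tip at (455,80).

```bash
python3 -m handwheel '[[[-0.9,-1.4,-0.2,0],[-1.75,-2.9,-0.3,-1],[-1.9,-4.5,-0.3,-2.1],[-2,-6.2,-0.3,-3.2],[-2,-7.9,-0.3,-4.3],[-1,-9.4,-0.3,-5.4],[0,-11,-0.3,-6.5],[1.2,-12.8,-0.3,-7.6]]]'; python3 -c "
from h import *
fine();rel((.40,.2,.26,110),(.41,.29,.2,122),(.4105,.29,.02,122))
Q={n:onplane('wrist4',130+x/6,80+y/6,z).round(4) for n,x,y,z in [('pl',100,510,.009),('fl',185,425,.009),('bf',400,135,.009),('tip',455,80,.009)]}
print(Q); a,b=Q['pl'],Q['tip']; print(np.linalg.norm(a-b),'centre',(a+b)/2,np.degrees(np.arctan2(*(a-b)[1::-1])))"
```

```text
time: 9.88
tcp_pos: [0.3405, -0.024, 0.2697]
tool_rot: [-3.14, 0.001, 1.122]
ft_force: [1.2, -0.8, 0.7]
finger_gap: 0.0583
finger_force: 0.0
t 9.88 p [ 0.3405 -0.024   0.2697] yaw 64.3 q [-0.075, -0.165, 2.125, -0.0, 1.182, 0.374] gap 0.0583 F 0.0 [ 1.2 -0.8  0.7]
(0.4, 0.2, 0.26, 110) [9.1, -1.74, 0.39] spin -7.62 /other 52.38 dist 232 q6 0.37
(0.41, 0.29, 0.2, 122) [12.52, -2.94, 2.79] spin -9.62 /other 50.38 dist 329 q6 0.37
(0.4105, 0.29, 0.02, 122) [12.53, -2.92, 9.99] spin -9.62 /other 50.38 dist 407 q6 0.37
{'pl': array([ 0.6707, -0.093 ,  0.009 ]), 'fl': array([ 0.676 , -0.1148,  0.009 ]), 'bf': array([ 0.6993, -0.1743,  0.009 ]), 'tip': array([ 0.7024, -0.1871,  0.009 ])}
0.09929602207540845 centre [ 0.68655 -0.14005  0.009  ] 108.6174188414211
```

```bash
python3 -m handwheel '[[[1.5,-0.3,0,-1],[3,-0.6,0.1,-2],[4.6,-0.9,0.2,-3.1],[6.2,-1.2,0.3,-4.2],[7.8,-1.5,0.4,-5.3],[9.3,-1.8,0.5,-6.4],[10.8,-2.3,1,-7.5],[12.5,-2.9,2,-8.6]]]'; python3 -c "
from h import *
fine();rel((.4105,.29,.2,120),(.4105,.29,.019,120));snap('wrist','wrist5')
cv2.imwrite('pics/w5.png',cv2.imread('pics/wrist5.png'))"
```

```text
time: 10.55
tcp_pos: [0.4128, 0.2811, 0.2249]
tool_rot: [3.141, -0.0, 2.025]
ft_force: [0.8, 0.3, 0.8]
finger_gap: 0.058
finger_force: 0.0
t 10.55 p [0.4128 0.2811 0.2249] yaw 116.0 q [0.595, 0.163, 1.904, 0.0, 1.073, 0.141] gap 0.058 F 0.0 [0.8 0.3 0.8]
(0.4105, 0.29, 0.2, 120) [0.36, 0.07, 1.0] spin -0.67 /other 59.33 dist 27 q6 0.14
(0.4105, 0.29, 0.019, 120) [0.36, 0.07, 8.24] spin -0.67 /other 59.33 dist 206 q6 0.14
```

View pics/w5.png

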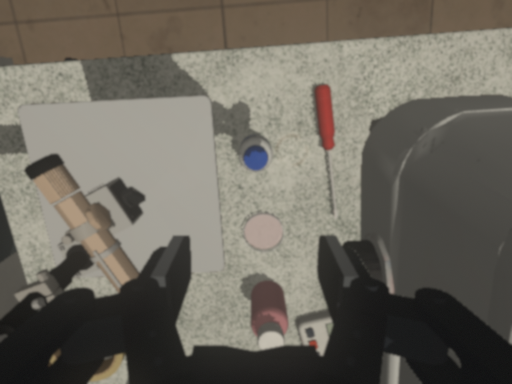

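The buffer cap is at (256,157), the dish at (263,231), and the medium bottle is in the fore.

```bash
python3 -c "
from h import *
print('buf',onplane('wrist5',256,157,.065),'dish',onplane('wrist5',263,231,.011),'med',onplane('wrist5',271,342,.087))"
python3 -m handwheel '[[[0.36,0.07,1.5,-0.3],[0.36,0.07,3,-0.6],[0.36,0.07,3,-0.6],[0.36,0.07,3,-0.6]]]'; python3 -c "
from h import *
fine();rel((.4105,.29,.019,120))"
```

```text
buf [0.40888404 0.29185005 0.065     ] dish [0.45983185 0.20742828 0.011     ] med [0.50488985 0.13062325 0.087     ]
time: 10.93
tcp_pos: [0.4081, 0.2859, 0.1483]
tool_rot: [-3.135, 0.001, 2.081]
ft_force: [-0.3, 0.7, 0.2]
finger_gap: 0.0582
finger_force: 0.0
t 10.93 p [0.4081 0.2859 0.1483] yaw 119.2 q [0.608, 0.264, 1.973, -0.0, 0.911, 0.098] gap 0.0582 F 0.0 [-0.3  0.7  0.2]
(0.4105, 0.29, 0.019, 120) [0.1, 0.16, 5.17] spin -0.13 /other 59.87 dist 129 q6 0.1
```

```bash
python3 -m handwheel '[[[0.15,0.1,1.5,0],[0.15,0.1,3,0],[0.15,0.1,4.5,0],[0.15,0.1,5.1,0],[0.15,0.1,5.15,0],[0.15,0.1,5.15,0],[0.15,0.1,5.15,0]]]'; python3 -m handwheel '[[[0,0,0,0],[0,0,0,0],[0,0,0,0],[0,0,0,0],[0,0,0,0],[0,0,0,0]]]' 0.8 30;  python3 -c "
from h import *
fine();rel((.4105,.29,.019,120))"
python3 -m handwheel '[[[0,0,-0.5,0],[0,0,-1,0],[0,0,-2.5,0],[0,0,-4,0],[0,0,-5.5,0],[0,0,-7.2,0],[0,0,-8.8,0],[0,0,-9.5,0]]]';  python3 -c "
from h import *
fine();rel((.40,.2,.26,100),(.34,.0,.26,70),(.30,-.14,.26,40))"
```

```text
time: 11.52
tcp_pos: [0.4121, 0.2926, 0.0237]
tool_rot: [3.139, -0.0, 2.08]
ft_force: [0.1, 0.3, 0.2]
finger_gap: 0.0579
finger_force: 0.0
time: 12.02
tcp_pos: [0.4115, 0.2925, 0.0235]
tool_rot: [3.139, -0.0, 2.081]
ft_force: [-0.4, -2.8, 12.2]
finger_gap: 0.032
finger_force: 28.8
t 12.02 p [0.4115 0.2925 0.0235] yaw 119.3 q [0.615, 0.474, 2.036, -0.0, 0.629, 0.105] gap 0.032 F 28.8 [-0.4 -2.8 12.2]
(0.4105, 0.29, 0.019, 120) [-0.07, -0.09, 0.18] spin -0.12 /other 59.88 dist 5 q6 0.1
time: 12.68
tcp_pos: [0.4121, 0.293, 0.2656]
tool_rot: [3.133, -0.001, 2.081]
ft_force: [1.1, 0.0, 0.0]
finger_gap: 0.0323
finger_force: 30.7
t 12.68 p [0.4121 0.293  0.2656] yaw 119.3 q [0.615, 0.127, 1.85, 0.0, 1.156, 0.105] gap 0.0323 F 30.7 [1.1 0.  0. ]
(0.4, 0.2, 0.26, 100) [-3.01, -2.24, 0.22] spin 3.21 /other -56.79 dist 94 q6 0.1
(0.34, 0.0, 0.26, 70) [-8.82, -8.24, 0.22] spin 8.21 /other -51.79 dist 302 q6 0.1
(0.3, -0.14, 0.26, 40) [-12.92, -12.37, 0.22] spin 13.21 /other -46.79 dist 447 q6 0.1
```

```bash
python3 -m handwheel '[[[-1.5,-1.1,0.1,1.1],[-3,-2.2,0.2,2.2],[-4.2,-3.5,0.2,3.3],[-5.4,-4.7,0.2,4.4],[-6.6,-5.9,0.2,5.5],[-7.8,-7.1,0.2,6.6],[-8.8,-8.2,0.2,7.7],[-8.8,-8.2,0.2,8.2]]]';  python3 -c "
from h import *
fine();rel((.30,-.14,.26,40),(.35,-.26,.26,10),(.45,-.34,.22,0))"
```

```text
time: 13.35
tcp_pos: [0.3367, -0.0042, 0.2546]
tool_rot: [3.141, 0.001, 1.214]
ft_force: [0.1, 0.2, -0.4]
finger_gap: 0.0319
finger_force: 30.7
t 13.35 p [ 0.3367 -0.0042  0.2546] yaw 69.5 q [-0.015, -0.158, 2.155, -0.002, 1.144, 0.343] gap 0.0319 F 30.7 [ 0.1  0.2 -0.4]
(0.3, -0.14, 0.26, 40) [-5.6, 0.52, -0.22] spin 4.92 /other -55.08 dist 141 q6 0.34
(0.35, -0.26, 0.26, 10) [-9.4, 4.07, -0.22] spin 9.92 /other -50.08 dist 256 q6 0.34
(0.45, -0.34, 0.22, 0) [-11.0, 8.94, 1.38] spin 11.59 /other -48.41 dist 356 q6 0.34
```

```bash
python3 -m handwheel '[[[-1.5,0.1,-0.2,1.1],[-3,0.2,-0.2,2.2],[-4.4,0.4,-0.2,3.3],[-5.6,0.6,-0.2,4.4],[-6.9,1.8,-0.2,5.5],[-8.2,3,-0.2,6.6],[-9.4,4.1,-0.2,7.7],[-9.8,5.5,0.2,8.8]]]';  python3 -c "
from h import *
fine();rel((.45,-.34,.22,0),(.54,-.30,.16,-25),(.579,-.249,.11,-35),(.579,-.249,.045,-35))"
```

```text
time: 14.02
tcp_pos: [0.3845, -0.2814, 0.2513]
tool_rot: [3.138, -0.002, 0.293]
ft_force: [1.8, -1.0, -0.1]
finger_gap: 0.032
finger_force: 30.7
t 14.02 p [ 0.3845 -0.2814  0.2513] yaw 16.8 q [-0.634, 0.095, 1.92, -0.001, 1.122, 0.644] gap 0.032 F 30.7 [ 1.8 -1.  -0.1]
(0.45, -0.34, 0.22, 0) [1.83, 3.0, 1.25] spin 2.8 /other -57.2 dist 93 q6 0.64
(0.54, -0.3, 0.16, -25) [5.74, 2.51, 3.65] spin 6.97 /other -53.03 dist 181 q6 0.64
(0.579, -0.249, 0.11, -35) [7.82, 1.01, 5.65] spin 8.63 /other -51.37 dist 243 q6 0.64
(0.579, -0.249, 0.045, -35) [7.82, 1.01, 8.25] spin 8.63 /other -51.37 dist 285 q6 0.64
```

```bash
python3 -m handwheel '[[[1,1.6,0.6,0.4],[2,2.8,1.2,0.9],[3.4,2.7,2,1.1],[4.6,2.6,2.8,1.1],[5.8,2.4,3.6,1.1],[6.8,1.7,4.4,1.1],[7.8,1,5.2,1.1],[7.8,1,5.6,1.1]]]'; python3 -m handwheel '[[[0,0,0,0],[0,0,0.3,0],[0,0,0.3,0]]]'; python3 -c "
from h import *
fine();rel((.579,-.249,.045,10),(.579,-.249,.030,10))"
```

```text
time: 14.68
tcp_pos: [0.5805, -0.2395, 0.1074]
tool_rot: [-3.14, -0.0, 0.188]
ft_force: [-0.3, 0.4, -0.7]
finger_gap: 0.0322
finger_force: 30.6
time: 14.93
tcp_pos: [0.5779, -0.2443, 0.1017]
tool_rot: [3.141, 0.0, 0.185]
ft_force: [-0.8, -0.3, -1.3]
finger_gap: 0.032
finger_force: 30.7
t 14.93 p [ 0.5779 -0.2443  0.1017] yaw 10.6 q [-0.402, 0.499, 1.729, -0.0, 0.913, 0.983] gap 0.032 F 30.7 [-0.8 -0.3 -1.3]
(0.579, -0.249, 0.045, 10) [0.01, 0.19, 2.27] spin 0.1 /other -59.9 dist 57 q6 0.98
(0.579, -0.249, 0.03, 10) [0.01, 0.19, 2.87] spin 0.1 /other -59.9 dist 72 q6 0.98
```

```bash
python3 -m handwheel '[[[0,0.15,0.9,0],[0,0.15,1.8,0],[0,0.15,2.4,0],[0,0.15,2.6,0],[0,0.15,2.75,0],[0,0.15,2.8,0],[0,0.15,2.8,0]]]'; python3 -m handwheel '[[[0,0,0.05,0],[0,0,0.1,0],[0,0,0.12,0],[0,0,0.12,0],[0,0,0.12,0]]]'; python3 -c "
from h import *
fine()"
```

```text
time: 15.52
tcp_pos: [0.5796, -0.2478, 0.0326]
tool_rot: [3.141, -0.001, 0.185]
ft_force: [0.2, -0.7, -0.5]
finger_gap: 0.0322
finger_force: 30.7
time: 15.93
tcp_pos: [0.5792, -0.2472, 0.0287]
tool_rot: [3.142, -0.0, 0.186]
ft_force: [-0.2, 0.6, 0.5]
finger_gap: 0.0322
finger_force: 30.7
t 15.93 p [ 0.5792 -0.2472  0.0287] yaw 10.7 q [-0.406, 0.602, 1.755, 0.0, 0.785, 0.979] gap 0.0322 F 30.7 [-0.2  0.6  0.5]
```

```bash
python3 -m handwheel '[[[0,0,0.04,0],[0,0,0.07,0],[0,0,0.07,0],[0,0,0.07,0]]]'; python3 -m handwheel '[[[0,0,0.02,0],[0,0,0.04,0],[0,0,0.04,0]]]'
```

```text
time: 16.27
tcp_pos: [0.5795, -0.2472, 0.0276]
tool_rot: [3.141, -0.0, 0.186]
ft_force: [-1.5, 1.4, 6.8]
finger_gap: 0.0317
finger_force: 31.5
time: 16.52
tcp_pos: [0.5796, -0.2472, 0.0275]
tool_rot: [3.141, -0.001, 0.186]
ft_force: [-4.3, 2.1, 16.9]
finger_gap: 0.032
finger_force: 32.5
```

```bash
python3 -m handwheel '[[[0,0,-0.06,0],[0,0,-0.06,0]]]'; python3 -m handwheel '[[[0,0,0,0],[0,0,0,0],[0,0,0,0],[0,0,0,0]]]' 0.45;python3 -m handwheel '[[[0,0,-0.5,0],[0,0,-1.5,0],[0,0,-3,0],[0,0,-4.5,0],[0,0,-6,0],[0,0,-7.5,0],[0,0,-8.5,0],[0,0,-8.5,0]]]' ; python3 -c "
from h import *
fine();snap('wrist','wrist6');rel((.45,-.34,.25,10),(.35,-.26,.27,20),(.30,-.14,.27,50))"
```

```text
time: 16.68
tcp_pos: [0.5795, -0.2473, 0.0278]
tool_rot: [3.141, -0.001, 0.186]
ft_force: [0.4, -0.5, 0.3]
finger_gap: 0.0321
finger_force: 30.7
time: 17.02
tcp_pos: [0.5791, -0.2472, 0.0271]
tool_rot: [-3.141, 0.0, 0.186]
ft_force: [-0.5, 1.1, -0.3]
finger_gap: 0.0468
finger_force: 0.0
time: 17.68
tcp_pos: [0.582, -0.2484, 0.2475]
tool_rot: [3.136, -0.009, 0.186]
ft_force: [1.1, -0.2, 0.2]
finger_gap: 0.0468
finger_force: 0.0
t 17.68 p [ 0.582  -0.2484  0.2475] yaw 10.7 q [-0.406, 0.345, 1.607, 0.0, 1.179, 0.979] gap 0.0468 F 0.0 [ 1.1 -0.2  0.2]
(0.45, -0.34, 0.25, 10) [-5.82, 2.65, -0.23] spin 0.11 /other -59.89 dist 160 q6 0.98
(0.35, -0.26, 0.27, 20) [-9.16, -1.23, -1.03] spin -1.56 /other 58.44 dist 233 q6 0.98
(0.3, -0.14, 0.27, 50) [-10.24, -6.32, -1.03] spin -6.56 /other 53.44 dist 302 q6 0.98
```

View pics/wrist6.png

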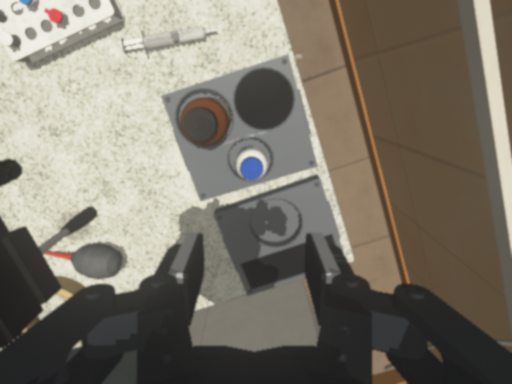

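Both bottles are seated: oil cap at (203,125), blue cap at (251,168). Now for the dish.

```bash
python3 -m handwheel '[[[-1.5,0.7,-0.1,0],[-3,1.4,-0.1,0],[-4.5,2.1,-0.2,0],[-5.8,2.5,-0.3,0],[-7,1.6,-0.6,-0.8],[-8.1,0.3,-0.8,-1.8],[-9.1,-1.1,-1,-2.9],[-9.4,-2.6,-1,-4]]]' 0.22; python3 -c "
from h import *
fine();rel((.30,-.14,.27,50),(.33,0,.27,90),(.38,.14,.26,140),(.44,.206,.2,180))
P=np.vstack([cloud(t).reshape(-1,3) for t in ('top0','side0','wrist5')])
for y in np.arange(.14,.30,.02):
  m=(abs(P[:,1]-y-.01)<.01)&(P[:,0]>.44)&(P[:,0]<.6)&(P[:,2]>.03)
  print(round(y,2),[(z,P[m&(P[:,2]>z)&(P[:,2]<z+.06),0].min().round(3) if (m&(P[:,2]>z)&(P[:,2]<z+.06)).any() else None) for z in (.03,.09,.15,.21,.27,.33)])"
```

```text
time: 18.4
tcp_pos: [0.333, -0.2262, 0.2643]
tool_rot: [-3.14, 0.001, 0.608]
ft_force: [1.1, 0.5, 0.5]
finger_gap: 0.0665
finger_force: 0.0
t 18.4 p [ 0.333  -0.2262  0.2643] yaw 34.8 q [-0.6, -0.043, 2.033, -0.001, 1.154, 0.363] gap 0.0665 F 0.0 [1.1 0.5 0.5]
(0.3, -0.14, 0.27, 50) [0.89, -3.58, -0.23] spin -2.53 /other 57.47 dist 92 q6 0.36
(0.33, 0, 0.27, 90) [5.07, -7.5, -0.23] spin -9.19 /other 50.81 dist 226 q6 0.36
(0.38, 0.14, 0.26, 140) [9.91, -10.95, 0.17] spin -17.53 /other 42.47 dist 369 q6 0.36
(0.44, 0.206, 0.2, 180) [13.39, -11.74, 2.57] spin -24.19 /other 35.81 dist 450 q6 0.36
0.14 [(0.03, np.float64(0.486)), (0.09, np.float64(0.501)), (0.15, None), (0.21, np.float64(0.591)), (0.27, None), (0.33, None)]
0.16 [(0.03, None), (0.09, None), (0.15, None), (0.21, np.float64(0.579)), (0.27, None), (0.33, None)]
0.18 [(0.03, np.float64(0.536)), (0.09, None), (0.15, None), (0.21, np.float64(0.567)), (0.27, None), (0.33, None)]
0.2 [(0.03, np.float64(0.524)), (0.09, np.float64(0.526)), (0.15, None), (0.21, np.float64(0.557)), (0.27, None), (0.33, None)]
0.22 [(0.03, np.float64(0.517)), (0.09, np.float64(0.524)), (0.15, np.float64(0.589)), (0.21, np.float64(0.554)), (0.27, None), (0.33, None)]
0.24 [(0.03, np.float64(0.52)), (0.09, np.float64(0.535)), (0.15, np.float64(0.578)), (0.21, np.float64(0.562)), (0.27, None), (0.33, None)]
0.26 [(0.03, np.float64(0.537)), (0.09, np.float64(0.553)), (0.15, np.float64(0.562)), (0.21, np.float64(0.568)), (0.27, None), (0.33, None)]
0.28 [(0.03, np.float64(0.536)), (0.09, np.float64(0.543)), (0.15, np.float64(0.551)), (0.21, np.float64(0.44)), (0.27, np.float64(0.447)), (0.33, None)]
```

```bash
python3 -m handwheel '[[[0.5,-1.5,-0.2,-1],[0.9,-3,-0.2,-2],[1.9,-4.3,-0.2,-3.1],[3,-5.5,-0.2,-4.2],[4.2,-6.7,-0.2,-5.3],[5.2,-7.6,-0.2,-6.4],[6.5,-8.5,-0.1,-7.5],[7.5,-9.2,0,-8.6]]]'; python3 -c "
from h import *
fine();rel((.38,.14,.26,140),(.44,.206,.2,180))"
```

```text
time: 19.07
tcp_pos: [0.3593, 0.0716, 0.2646]
tool_rot: [3.141, -0.0, 1.512]
ft_force: [0.5, -1.3, 0.2]
finger_gap: 0.0668
finger_force: 0.0
t 19.07 p [0.3593 0.0716 0.2646] yaw 86.6 q [0.192, -0.112, 2.094, 0.0, 1.159, 0.251] gap 0.0668 F 0.0 [ 0.5 -1.3  0.2]
(0.38, 0.14, 0.26, 140) [2.78, 0.66, 0.18] spin -8.89 /other 51.11 dist 72 q6 0.25
(0.44, 0.206, 0.2, 180) [5.56, 2.91, 2.58] spin -15.56 /other 44.44 dist 170 q6 0.25
```

```bash
python3 -m handwheel '[[[1,0.2,0,-1.1],[2,0.4,0.1,-2.2],[2.8,0.7,0.4,-3.3],[3.5,1.3,0.8,-4.4],[4.2,1.8,1.2,-5.5],[4.9,2.4,1.8,-6.6],[5.5,2.9,2.4,-7.7],[5.5,2.9,2.6,-8.8]]]'; python3 -m handwheel '[[[0,0,0,-1.1],[0,0,0,-2.2],[0,0,0,-3.3],[0,0,0,-4.4],[0,0,0,-5.5],[0,0,0,-6.6],[0,0,0,-6.6]]]'; python3 -c "
from h import *
fine(); snap('side','side7'); snap('top','top7')
s=sensors.sense()
for t in ('side7','top7'):
  P=cloud(t).reshape(-1,3); m=(np.hypot(P[:,0]-s['tcp_pos'][0],P[:,1]-s['tcp_pos'][1])<.06)&(P[:,2]>.12)
  A=P[m&(P[:,2]<.26)]; A=A[A[:,2].argsort()]; print(t,A[:8].round(4).tolist(), np.percentile(A[:,2],[1,2,5]) if len(A) else 0)
rel((.461,.206,.06,180),(.461,.206,.002,180))"
```

```text
time: 19.73
tcp_pos: [0.4419, 0.2032, 0.1974]
tool_rot: [-3.14, -0.001, 2.434]
ft_force: [-0.7, 0.1, -0.4]
finger_gap: 0.067
finger_force: 0.0
time: 20.32
tcp_pos: [0.4402, 0.2012, 0.1991]
tool_rot: [-3.141, -0.002, 3.123]
ft_force: [-0.5, 0.8, -0.5]
finger_gap: 0.0665
finger_force: 0.0
t 20.32 p [0.4402 0.2012 0.1991] yaw 179.0 q [0.426, 0.171, 1.959, -0.0, 1.013, -1.127] gap 0.0665 F 0.0 [-0.5  0.8 -0.5]
side7 [[0.4419, 0.167, 0.2044], [0.4472, 0.24, 0.2047], [0.4488, 0.2415, 0.205], [0.4449, 0.2397, 0.2051], [0.4491, 0.1678, 0.2057], [0.4387, 0.1688, 0.2057], [0.4383, 0.2439, 0.2059], [0.4363, 0.2432, 0.206]] [0.20567977 0.20611769 0.20746135]
top7 [[0.4509, 0.1548, 0.2507], [0.4265, 0.1599, 0.2513], [0.4529, 0.1582, 0.2529], [0.451, 0.1487, 0.2532], [0.4529, 0.1619, 0.2535], [0.4416, 0.1653, 0.2542], [0.4529, 0.1598, 0.2543], [0.4435, 0.1653, 0.2546]] [0.25082064 0.25092888 0.25125361]
(0.461, 0.206, 0.06, 180) [-0.82, 0.21, 5.57] spin -0.26 /other 59.74 dist 141 q6 -1.12
(0.461, 0.206, 0.002, 180) [-0.82, 0.21, 7.89] spin -0.26 /other 59.74 dist 198 q6 -1.12
```

```bash
python3 -m handwheel '[[[-0.4,0.2,1.5,0],[-0.8,0.2,3,0],[-0.82,0.2,4.5,0],[-0.82,0.2,6,0],[-0.82,0.2,7,0],[-0.82,0.2,7.3,0],[-0.82,0.2,7.3,0],[-0.82,0.2,7.3,0]]]'; python3 -m handwheel '[[[0,0,0,0],[0,0,0,0]]]'; python3 -c "
from h import *
fine(); rel((.461,.206,.0015,180)); snap('side','side8'); snap('top','top8')
a=cv2.imread('pics/side8.png')[180:300,180:340]; cv2.imwrite('pics/s8.png',cv2.resize(a,(800,600),interpolation=cv2.INTER_CUBIC))
P=cloud('side8'); M=(np.hypot(P[...,0]-.461,P[...,1]-.206)<.035)&(abs(P[...,2]-.009)<.006); print(P[M].mean(0),P[M].min(0),P[M].max(0))"
```

```text
time: 21.08
tcp_pos: [0.4619, 0.2062, 0.0179]
tool_rot: [3.142, 0.0, 3.117]
ft_force: [0.0, 0.2, 0.4]
finger_gap: 0.0668
finger_force: 0.0
time: 21.25
tcp_pos: [0.4629, 0.2066, 0.0191]
tool_rot: [3.14, 0.003, 3.117]
ft_force: [0.4, 0.4, 0.2]
finger_gap: 0.0666
finger_force: 0.0
t 21.25 p [0.4629 0.2066 0.0191] yaw 178.6 q [0.417, 0.484, 2.033, 0.0, 0.622, -1.13] gap 0.0666 F 0.0 [0.4 0.4 0.2]
(0.461, 0.206, 0.0015, 180) [0.07, -0.03, 0.7] spin -0.23 /other 59.77 dist 18 q6 -1.13
[0.45897286 0.20389789 0.00592679] [0.43959895 0.17992458 0.0030063 ] [0.48075732 0.23102976 0.01071867]
```

View pics/s8.png

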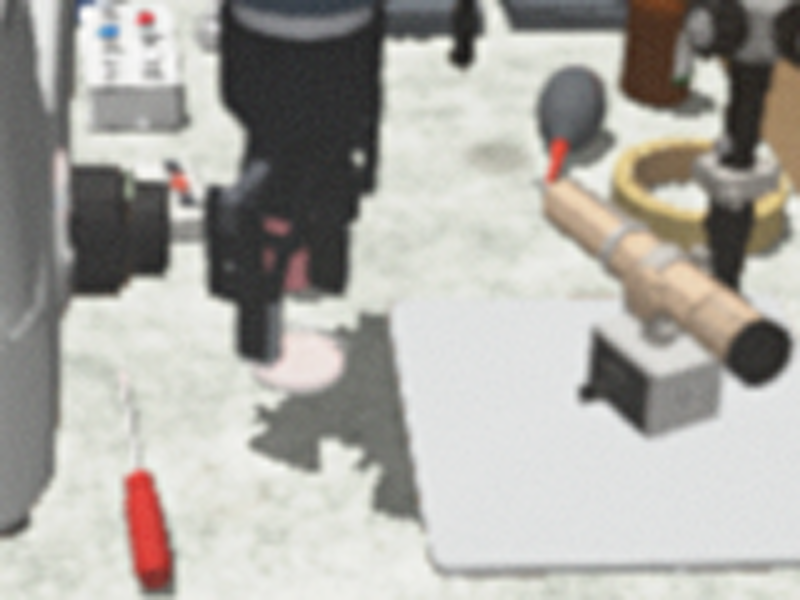

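The near finger is just beyond the dish rim at (258,355), the dish is at (300,362), and nothing else is touched.

```bash
python3 -m handwheel '[[[0.05,0,0.3,0],[0.05,0,0.6,0],[0.05,0,0.68,0],[0.05,0,0.68,0],[0.05,0,0.68,0]]]'; python3 -m handwheel '[[[0,0,0,0],[0,0,0,0],[0,0,0,0],[0,0,0,0],[0,0,0,0],[0,0,0,0]]]' 0.7 25; python3 -c "
from h import *
fine()"
```

```text
time: 21.77
tcp_pos: [0.46, 0.2059, -0.0001]
tool_rot: [-3.141, -0.001, 3.118]
ft_force: [0.5, -0.2, 0.3]
finger_gap: 0.0668
finger_force: 0.0
time: 22.27
tcp_pos: [0.4604, 0.2061, 0.0006]
tool_rot: [3.141, 0.0, 3.118]
ft_force: [-2.7, -0.8, 5.8]
finger_gap: 0.0487
finger_force: 25.6
t 22.27 p [0.4604 0.2061 0.0006] yaw 178.7 q [0.418, 0.517, 2.041, 0.0, 0.584, -1.129] gap 0.0487 F 25.6 [-2.7 -0.8  5.8]
```

```bash
python3 -m handwheel '[[[0,0,0,0],[0,0,0,0],[0,0,-0.07,0],[0,0,-0.07,0]]]' 0.32; python3 -m handwheel '[[[0,0,0,0],[0,0,0,0],[0,0,0,0],[0,0,0,0],[0,0,0,0]]]' 0.7 30; python3 -c "
from h import *
fine()"; python3 -m handwheel '[[[0,0,-0.3,0],[0,0,-0.8,0],[0,0,-2,0],[0,0,-3.5,0],[0,0,-5,0],[0,0,-6.5,0],[0,0,-7.8,0],[0,0,-7.8,0]]]'; python3 -c "
from h import *
fine();rel((.38,.10,.24,140),(.34,0,.24,100),(.30,-.14,.24,60))"
```

```text
time: 22.6
tcp_pos: [0.4605, 0.2061, 0.0022]
tool_rot: [3.141, 0.0, 3.118]
ft_force: [-0.9, 0.2, 0.2]
finger_gap: 0.0578
finger_force: 0.0
time: 23.02
tcp_pos: [0.4605, 0.2061, 0.0025]
tool_rot: [3.141, 0.0, 3.118]
ft_force: [-1.9, -0.9, 6.4]
finger_gap: 0.048
finger_force: 29.7
t 23.02 p [0.4605 0.2061 0.0025] yaw 178.7 q [0.418, 0.513, 2.04, 0.0, 0.588, -1.129] gap 0.048 F 29.7 [-1.9 -0.9  6.4]
time: 23.68
tcp_pos: [0.4636, 0.2075, 0.2039]
tool_rot: [3.137, 0.009, 3.118]
ft_force: [1.5, 0.7, 0.2]
finger_gap: 0.0479
finger_force: 31.1
t 23.68 p [0.4636 0.2075 0.2039] yaw 178.7 q [0.418, 0.196, 1.915, -0.0, 1.02, -1.129] gap 0.0479 F 31.1 [1.5 0.7 0.2]
(0.38, 0.1, 0.24, 140) [3.24, -4.38, -1.44] spin 6.44 /other -53.56 dist 141 q6 -1.13
(0.34, 0, 0.24, 100) [4.75, -8.41, -1.44] spin 13.11 /other -46.89 dist 244 q6 -1.13
(0.3, -0.14, 0.24, 60) [6.22, -14.05, -1.44] spin 19.78 /other -40.22 dist 386 q6 -1.13
```

```bash
python3 -m handwheel '[[[1.1,-1.4,-0.6,1.1],[2.2,-2.9,-1.2,2.2],[3.2,-4.3,-1.5,3.3],[3.8,-5.6,-1.5,4.4],[4.3,-7,-1.5,5.5],[4.8,-8.4,-1.5,6.6],[5.2,-9.8,-1.5,7.7],[5.5,-11.2,-1.5,8.8]]]'; python3 -c "
from h import *
fine();rel((.30,-.14,.24,60),(.35,-.26,.24,10),(.45,-.34,.2,-30))"
```

```text
time: 24.35
tcp_pos: [0.3146, -0.0718, 0.2346]
tool_rot: [3.141, 0.0, 2.191]
ft_force: [1.0, -0.7, -0.8]
finger_gap: 0.0478
finger_force: 31.2
t 24.35 p [ 0.3146 -0.0718  0.2346] yaw 125.6 q [-0.229, -0.16, 2.205, 0.0, 1.097, -0.85] gap 0.0478 F 31.2 [ 1.  -0.7 -0.8]
(0.3, -0.14, 0.24, 60) [-1.88, -2.06, -0.21] spin 10.93 /other -49.07 dist 70 q6 -0.85
(0.35, -0.26, 0.24, 10) [-6.95, -3.23, -0.21] spin 19.26 /other -40.74 dist 192 q6 -0.85
(0.45, -0.34, 0.2, -30) [-11.88, -1.83, 1.39] spin 25.93 /other -34.07 dist 302 q6 -0.85
```

```bash
python3 -m handwheel '[[[-1,-1.1,-0.2,1.1],[-1.9,-2.1,-0.2,2.2],[-3,-2.4,-0.2,3.3],[-4.1,-2.7,-0.2,4.4],[-5.3,-3,-0.2,5.5],[-6.9,-3.2,-0.2,6.6],[-8.2,-2.9,0.1,7.7],[-9.5,-2.5,0.5,8.8]]]'; python3 -c "
from h import *
fine();rel((.47,-.36,.2,-30),(.58,-.35,.16,-50),(.645,-.25,.10,-63))"
```

```text
time: 25.02
tcp_pos: [0.4054, -0.302, 0.2223]
tool_rot: [3.14, 0.001, 1.267]
ft_force: [0.4, 0.8, 1.0]
finger_gap: 0.0478
finger_force: 31.2
t 25.02 p [ 0.4054 -0.302   0.2223] yaw 72.6 q [-0.643, 0.176, 1.895, -0.0, 1.069, -0.34] gap 0.0478 F 31.2 [0.4 0.8 1. ]
(0.47, -0.36, 0.2, -30) [-1.44, 3.16, 0.89] spin 17.1 /other -42.9 dist 90 q6 -0.34
(0.58, -0.35, 0.16, -50) [0.26, 7.24, 2.49] spin 20.44 /other -39.56 dist 192 q6 -0.34
(0.645, -0.25, 0.1, -63) [4.85, 8.53, 4.89] spin 22.6 /other -37.4 dist 274 q6 -0.34
```

```bash
python3 -m handwheel '[[[-0.7,1.6,0.4,1.1],[-1.4,3.1,0.5,2.2],[-0.9,4.5,0.6,3.3],[-0.3,5.9,0.7,4.4],[0.2,7,0.8,5.5],[0.2,7,0.8,6.6],[0.2,7,0.8,7.7],[0.2,7,0.8,8.8]]]'; python3 -m handwheel '[[[0,0,0,1.1],[0,0,0,2.2],[0,0,0,3.3],[0,0,0,4.4],[0,0,0,5.5],[0,0,0,6.6],[0,0,0,7.7],[0,0,0,8.8]]]';  python3 -c "
from h import *
fine();rel((.645,-.25,.10,-63),(.645,-.25,.04,-63)); snap('wrist','wrist9')
cv2.imwrite('pics/w9.png',cv2.imread('pics/wrist9.png'))"
```

```text
time: 25.68
tcp_pos: [0.5738, -0.3454, 0.2011]
tool_rot: [-3.14, 0.001, 0.349]
ft_force: [0.7, -0.7, -0.3]
finger_gap: 0.0482
finger_force: 31.2
time: 26.35
tcp_pos: [0.5733, -0.3458, 0.2017]
tool_rot: [3.142, 0.001, -0.574]
ft_force: [-0.5, 0.1, -0.3]
finger_gap: 0.0479
finger_force: 31.2
t 26.35 p [ 0.5733 -0.3458  0.2017] yaw -32.9 q [-0.545, 0.448, 1.558, -0.0, 1.136, 1.6] gap 0.0479 F 31.2 [-0.5  0.1 -0.3]
(0.645, -0.25, 0.1, -63) [0.33, -4.77, 4.07] spin 5.02 /other -54.98 dist 157 q6 1.6
(0.645, -0.25, 0.04, -63) [0.33, -4.77, 6.47] spin 5.02 /other -54.98 dist 201 q6 1.6
```

View pics/w9.png

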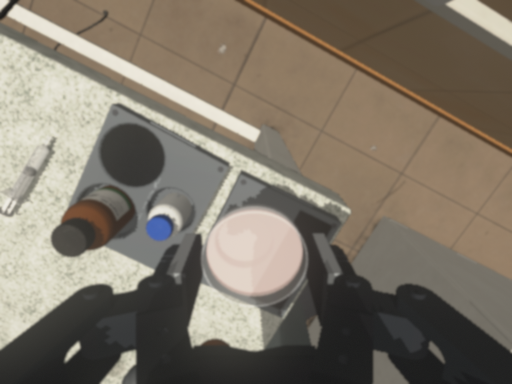

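The dish is held level at (255,255), and the target well at (132,153) is clear.

```bash
python3 -m handwheel '[[[0.1,-1.2,0.4,1],[0.2,-2.4,1,2],[0.25,-3.6,2,3],[0.3,-4.75,3,4],[0.3,-4.75,4.1,5],[0.3,-4.75,4.8,5],[0.3,-4.75,4.8,5],[0.3,-4.75,4.8,5]]]'; python3 -m handwheel '[[[0,0,0,0],[0,0,0,0]]]';  python3 -c "
from h import *
fine();rel((.645,-.25,.03,-63),(.645,-.25,.0185,-63))"
```

```text
time: 27.07
tcp_pos: [0.643, -0.2495, 0.0811]
tool_rot: [3.14, 0.002, -1.089]
ft_force: [-0.6, -0.5, 1.3]
finger_gap: 0.0479
finger_force: 31.2
time: 27.23
tcp_pos: [0.6447, -0.2507, 0.0839]
tool_rot: [-3.14, -0.002, -1.091]
ft_force: [-0.1, -0.9, -0.7]
finger_gap: 0.0484
finger_force: 31.2
t 27.23 p [ 0.6447 -0.2507  0.0839] yaw -62.5 q [-0.373, 0.604, 1.587, 0.0, 0.948, 2.289] gap 0.0484 F 31.2 [-0.1 -0.9 -0.7]
(0.645, -0.25, 0.03, -63) [-0.02, -0.02, 2.16] spin 0.08 /other -59.92 dist 54 q6 2.29
(0.645, -0.25, 0.0185, -63) [-0.02, -0.02, 2.62] spin 0.08 /other -59.92 dist 65 q6 2.29
```

```bash
python3 -m handwheel '[[[0,0,0.7,0],[0,0,1.4,0],[0,0,2,0],[0,0,2.3,0],[0,0,2.4,0],[0,0,2.45,0],[0,0,2.45,0]]]'; python3 -m handwheel '[[[0,0,0.03,0],[0,0,0.06,0],[0,0,0.1,0],[0,0,0.1,0],[0,0,0.1,0]]]'; python3 -m handwheel '[[[0,0,0.03,0],[0,0,0.05,0],[0,0,0.05,0],[0,0,0.05,0]]]';  python3 -c "
from h import *
fine()"
```

```text
time: 27.82
tcp_pos: [0.6442, -0.2501, 0.0213]
tool_rot: [-3.141, -0.0, -1.092]
ft_force: [0.6, -0.4, -0.4]
finger_gap: 0.0479
finger_force: 31.2
time: 28.23
tcp_pos: [0.6441, -0.25, 0.0186]
tool_rot: [-3.141, -0.0, -1.092]
ft_force: [0.8, 0.3, 1.4]
finger_gap: 0.0483
finger_force: 31.4
time: 28.57
tcp_pos: [0.6441, -0.25, 0.0185]
tool_rot: [-3.141, -0.0, -1.092]
ft_force: [-2.8, 0.8, 11.7]
finger_gap: 0.048
finger_force: 32.3
t 28.57 p [ 0.6441 -0.25    0.0185] yaw -62.5 q [-0.372, 0.687, 1.611, -0.0, 0.843, 2.29] gap 0.048 F 32.3 [-2.8  0.8 11.7]
```

```bash
python3 -m handwheel '[[[0,0,-0.05,0],[0,0,-0.05,0]]]'; python3 -m handwheel '[[[0,0,0,0],[0,0,0,0],[0,0,0,0],[0,0,0,0]]]' 0.30;python3 -m handwheel '[[[0,0,-0.3,0],[0,0,-1,0],[0,0,-2.5,0],[0,0,-4,0],[0,0,-5.5,0],[0,0,-7,0],[0,0,-8,0],[0,0,-8,0]]]' ; python3 -c "
from h import *
fine();snap('wrist','wrist10');rel((.58,-.34,.22,-60),(.45,-.33,.22,-60),(.392,-.1705,.2,-60))"
```

```text
time: 28.73
tcp_pos: [0.644, -0.25, 0.0187]
tool_rot: [-3.141, -0.0, -1.092]
ft_force: [-0.1, -0.6, -0.2]
finger_gap: 0.0484
finger_force: 31.3
time: 29.07
tcp_pos: [0.6437, -0.2499, 0.0181]
tool_rot: [3.141, 0.0, -1.092]
ft_force: [-0.2, 0.0, -0.2]
finger_gap: 0.0598
finger_force: 0.0
time: 29.73
tcp_pos: [0.6468, -0.2511, 0.2261]
tool_rot: [-3.135, -0.008, -1.092]
ft_force: [0.1, -0.6, 0.4]
finger_gap: 0.0597
finger_force: 0.0
t 29.73 p [ 0.6468 -0.2511  0.2261] yaw -62.5 q [-0.372, 0.458, 1.486, 0.0, 1.187, 2.29] gap 0.0597 F 0.0 [ 0.1 -0.6  0.4]
(0.58, -0.34, 0.22, -60) [1.96, 3.98, 0.11] spin -0.42 /other 59.58 dist 111 q6 2.29
(0.45, -0.33, 0.22, -60) [-0.79, 8.41, 0.11] spin -0.42 /other 59.58 dist 211 q6 2.29
(0.392, -0.1705, 0.2, -60) [-7.52, 7.53, 0.91] spin -0.42 /other 59.58 dist 267 q6 2.29
```

View pics/wrist10.png

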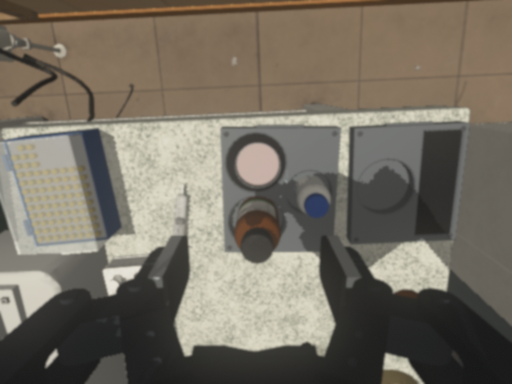

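The dish is seated and centred at (257,162), and the buffer and oil bottles are upright. That makes 15 pictures viewed, one over the limit of 14, so I'm checking by numbers only from here.

```bash
python3 -m handwheel '[[[0.8,1.5,0,0],[1.5,2.9,0,0],[1.9,4.1,0,0],[1.2,5.5,0,0],[0.4,7,0,0],[-0.6,8.3,0,0],[-1.9,8.3,0,0],[-1.9,8.3,0,0]]]' 0.22; python3 -c "
from h import *
fine();rel((.392,-.1705,.2,-60)); snap('wrist','wrist11')
for t in ('wrist11','top0'):
  P=cloud(t); M=(np.hypot(P[...,0]-.392,P[...,1]+.17)<.04)&(abs(P[...,2]-.095)<.005); print(t,M.sum(),P[M].mean(0),P[M].min(0),P[M].max(0))"
```

```text
time: 30.45
tcp_pos: [0.4325, -0.2997, 0.2167]
tool_rot: [3.139, 0.006, -1.094]
ft_force: [-0.6, 0.1, 0.5]
finger_gap: 0.0664
finger_force: 0.0
t 30.45 p [ 0.4325 -0.2997  0.2167] yaw -62.7 q [-0.609, 0.219, 1.854, 0.001, 1.075, 2.055] gap 0.0664 F 0.0 [-0.6  0.1  0.5]
(0.392, -0.1705, 0.2, -60) [-5.33, -0.93, 0.67] spin -0.44 /other 59.56 dist 136 q6 2.05
wrist11 726 [ 0.39052869 -0.17406387  0.09489472] [ 0.37539082 -0.18750426  0.09002113] [ 0.40465183 -0.15750099  0.09699992]
top0 133 [ 0.39217245 -0.17051725  0.0954926 ] [ 0.37735645 -0.18473225  0.09038107] [ 0.40701609 -0.15665317  0.09946534]
```

```bash
python3 -m handwheel '[[[-1.4,-0.25,0.2,0],[-2.8,-0.5,0.4,0],[-4.2,-0.75,0.6,0],[-5.25,-0.93,0.7,0],[-5.25,-0.93,1,0],[-5.25,-0.93,1,0],[-5.25,-0.93,1,0]]]'; python3 -c "
from h import *
fine();rel((.391,-.172,.032,-63))"
```

```text
time: 31.08
tcp_pos: [0.3988, -0.1767, 0.1931]
tool_rot: [3.141, -0.0, -1.091]
ft_force: [0.1, -0.4, 0.2]
finger_gap: 0.0665
finger_force: 0.0
t 31.08 p [ 0.3988 -0.1767  0.1931] yaw -62.5 q [-0.42, 0.102, 2.058, -0.0, 0.982, 2.241] gap 0.0665 F 0.0 [ 0.1 -0.4  0.2]
(0.391, -0.172, 0.032, -63) [-0.31, 0.19, 6.45] spin 0.09 /other -59.91 dist 161 q6 2.24
```

```bash
python3 -m handwheel '[[[-0.2,0.15,1.5,0],[-0.3,0.2,3,0],[-0.3,0.2,4.5,0],[-0.3,0.2,5.8,0],[-0.3,0.2,6.4,0],[-0.3,0.2,6.4,0],[-0.3,0.2,6.4,0]]]'; python3 -m handwheel '[[[0,0,0,0],[0,0,0,0],[0,0,0,0],[0,0,0,0],[0,0,0,0],[0,0,0,0]]]' 0.7 35; python3 -c "
from h import *
fine()"
python3 -m handwheel '[[[0,0,-0.5,0],[0,0,-1,0],[0,0,-2.5,0],[0,0,-4,0],[0,0,-5.2,0],[0,0,-5.2,0]]]'; python3 -c "
from h import *
fine();rel((.45,-.30,.16,-60),(.509,-.291,.12,-60),(.509,-.291,.05,-60))"
```

```text
time: 31.67
tcp_pos: [0.3903, -0.1727, 0.0328]
tool_rot: [3.141, 0.001, -1.092]
ft_force: [0.6, 0.1, -0.1]
finger_gap: 0.0671
finger_force: 0.0
time: 32.17
tcp_pos: [0.3916, -0.1728, 0.0348]
tool_rot: [-3.139, -0.003, -1.091]
ft_force: [-0.3, -2.2, 9.1]
finger_gap: 0.0441
finger_force: 36.3
t 32.17 p [ 0.3916 -0.1728  0.0348] yaw -62.5 q [-0.419, 0.371, 2.193, -0.0, 0.574, 2.244] gap 0.0441 F 36.3 [-0.3 -2.2  9.1]
time: 32.67
tcp_pos: [0.3932, -0.1733, 0.1693]
tool_rot: [-3.135, -0.008, -1.092]
ft_force: [2.4, 0.0, 0.5]
finger_gap: 0.0443
finger_force: 36.2
t 32.67 p [ 0.3932 -0.1733  0.1693] yaw -62.5 q [-0.419, 0.121, 2.101, -0.0, 0.91, 2.244] gap 0.0443 F 36.2 [2.4 0.  0.5]
(0.45, -0.3, 0.16, -60) [5.54, 0.32, 0.37] spin -0.42 /other 59.58 dist 139 q6 2.24
(0.509, -0.291, 0.12, -60) [6.31, -1.94, 1.97] spin -0.42 /other 59.58 dist 172 q6 2.24
(0.509, -0.291, 0.05, -60) [6.31, -1.94, 4.77] spin -0.42 /other 59.58 dist 204 q6 2.24
```

```bash
python3 -m handwheel '[[[1.5,0.1,0.1,0],[3,0.2,0.3,0],[4.5,0.2,0.4,0],[5.5,0.2,0.6,0],[5.9,-0.9,1.2,0],[6.3,-1.95,2,0],[6.3,-1.95,2.6,0],[6.3,-1.95,2.6,0]]]'; python3 -m handwheel '[[[0,0,0,0],[0,0,0,0]]]';  python3 -c "
from h import *
fine();rel((.5085,-.2905,.045,-63),(.5085,-.2905,.04,-63))"
```

```text
time: 33.33
tcp_pos: [0.505, -0.288, 0.0952]
tool_rot: [3.139, 0.004, -1.091]
ft_force: [-1.1, 0.5, -1.3]
finger_gap: 0.0439
finger_force: 36.3
time: 33.5
tcp_pos: [0.5054, -0.2891, 0.0989]
tool_rot: [3.141, 0.0, -1.092]
ft_force: [-1.1, 1.3, 0.4]
finger_gap: 0.0442
finger_force: 36.3
t 33.5 p [ 0.5054 -0.2891  0.0989] yaw -62.5 q [-0.522, 0.444, 1.833, -0.0, 0.865, 2.14] gap 0.0442 F 36.3 [-1.1  1.3  0.4]
(0.5085, -0.2905, 0.045, -63) [0.11, -0.08, 2.16] spin 0.08 /other -59.92 dist 54 q6 2.14
(0.5085, -0.2905, 0.04, -63) [0.11, -0.08, 2.36] spin 0.08 /other -59.92 dist 59 q6 2.14
```

```bash
python3 -m handwheel '[[[0.1,-0.1,0.8,0],[0.1,-0.1,1.5,0],[0.1,-0.1,2,0],[0.1,-0.1,2.2,0],[0.1,-0.1,2.25,0],[0.1,-0.1,2.3,0],[0.1,-0.1,2.3,0],[0.1,-0.1,2.3,0]]]'; python3 -m handwheel '[[[0,0,0.03,0],[0,0,0.06,0],[0,0,0.09,0],[0,0,0.1,0],[0,0,0.1,0]]]'; python3 -m handwheel '[[[0,0,0.03,0],[0,0,0.05,0],[0,0,0.05,0],[0,0,0.05,0]]]'
```

```text
time: 34.17
tcp_pos: [0.5097, -0.2905, 0.0417]
tool_rot: [-3.141, -0.001, -1.092]
ft_force: [-0.4, 0.1, -0.8]
finger_gap: 0.0443
finger_force: 36.3
time: 34.58
tcp_pos: [0.5095, -0.2904, 0.0389]
tool_rot: [-3.141, -0.0, -1.092]
ft_force: [-1.2, 0.7, 5.1]
finger_gap: 0.0441
finger_force: 36.9
time: 34.92
tcp_pos: [0.5096, -0.2905, 0.0388]
tool_rot: [-3.141, -0.001, -1.091]
ft_force: [-4.4, 1.3, 17.7]
finger_gap: 0.044
finger_force: 38.0
```

```bash
python3 -m handwheel '[[[0,0,-0.06,0],[0,0,-0.06,0]]]'; python3 -m handwheel '[[[0,0,0,0],[0,0,0,0],[0,0,0,0],[0,0,0,0]]]' 0.30;python3 -m handwheel '[[[0,0,-0.5,0],[0,0,-1.5,0],[0,0,-3,0],[0,0,-4.5,0],[0,0,-6,0],[0,0,-7,0],[0,0,-7,0]]]' ; python3 -c "
from h import *
fine();rel((.58,-.32,.21,-66),(.68,-.25,.21,-71.5),(.6955,-.1666,.15,-71.5),(.6955,-.1666,.05,-71.5));snap('wrist','wrist12')
P=cloud('wrist12'); M=(np.hypot(P[...,0]-.509,P[...,1]+.29)<.03)&(P[...,2]>.085)&(P[...,2]<.11); print('oil2 cap',M.sum(),P[M].mean(0))
from scipy.spatial import cKDTree
Q=cloud('top0').reshape(-1,3); Q=Q[(Q[:,0]>.6)&(Q[:,0]<.85)&(Q[:,1]<-.05)&(Q[:,1]>-.35)&(Q[:,2]>.025)&(Q[:,2]<.3)]
d=np.hypot(Q[:,0]-.6955,Q[:,1]+.1666); i=d.argsort()[:5]; print(d[i].round(3),Q[i].round(3).tolist())"
```

```text
time: 35.08
tcp_pos: [0.5095, -0.2904, 0.039]
tool_rot: [-3.141, -0.001, -1.092]
ft_force: [-0.9, -0.4, -0.7]
finger_gap: 0.0441
finger_force: 36.3
time: 35.42
tcp_pos: [0.5092, -0.2902, 0.0384]
tool_rot: [3.141, 0.0, -1.092]
ft_force: [0.1, 0.2, -0.2]
finger_gap: 0.0594
finger_force: 0.0
time: 36.0
tcp_pos: [0.512, -0.2918, 0.2207]
tool_rot: [-3.136, -0.008, -1.092]
ft_force: [0.1, -0.4, 0.6]
finger_gap: 0.0599
finger_force: 0.0
t 36.0 p [ 0.512  -0.2918  0.2207] yaw -62.5 q [-0.521, 0.303, 1.73, 0.0, 1.099, 2.142] gap 0.0599 F 0.0 [ 0.1 -0.4  0.6]
(0.58, -0.32, 0.21, -66) [2.25, -1.89, 0.43] spin 0.58 /other -59.42 dist 74 q6 2.14
(0.68, -0.25, 0.21, -71.5) [1.61, -6.73, 0.43] spin 1.49 /other -58.51 dist 173 q6 2.14
(0.6955, -0.1666, 0.15, -71.5) [-1.06, -8.82, 2.83] spin 1.49 /other -58.51 dist 233 q6 2.14
(0.6955, -0.1666, 0.05, -71.5) [-1.06, -8.82, 6.83] spin 1.49 /other -58.51 dist 280 q6 2.14
oil2 cap 1034 [ 0.5079338  -0.2914257   0.09834907]
[0.055 0.059 0.061 0.075 0.08 ] [[0.655, -0.203, 0.025], [0.647, -0.201, 0.025], [0.672, -0.224, 0.025], [0.682, -0.241, 0.026], [0.699, -0.087, 0.026]]
```

```bash
python3 -m handwheel '[[[1.1,-0.9,0.2,0.3],[2,-1.9,0.4,0.6],[1.9,-3.4,0.4,0.9],[1.7,-5,0.4,1.2],[1.6,-6.6,0.4,1.5],[0.4,-7.7,0.6,1.5],[-0.2,-8.1,1.2,1.5],[-0.2,-8.1,1.4,1.5]]]' 0.6; python3 -c "
from h import *
fine();s=snap('wrist','wrist13')
P=cloud('wrist13'); p=load('wrist13')[0]
# syringe points: depth above table
q=P-np.array([.6866,-.14,0]); a=np.radians(108.6); ax=np.array([np.cos(a),np.sin(a)]); no=np.array([-ax[1],ax[0]])
l=q[...,0]*ax[0]+q[...,1]*ax[1]; n=q[...,0]*no[0]+q[...,1]*no[1]
M=(abs(l)<.06)&(abs(n)<.02)&(P[...,2]>.007)&(P[...,2]<.03)
print(M.sum(),'l',np.percentile(l[M],[1,99]).round(4))
for l0 in np.arange(-.05,.05,.015):
  k=M&(l>l0)&(l<l0+.015)
  if k.sum()>5: print(round(l0+.0075,3),k.sum(),'n',n[k].mean().round(4),np.percentile(n[k],[5,95]).round(4),'z',P[...,2][k].max().round(3))
rel((.6955,-.1666,.05,-71.4))"
```

```text
time: 36.72
tcp_pos: [0.6861, -0.1877, 0.1752]
tool_rot: [3.138, 0.004, -1.245]
ft_force: [0.0, 0.1, -0.7]
finger_gap: 0.0342
finger_force: 0.0
t 36.72 p [ 0.6861 -0.1877  0.1752] yaw -71.3 q [-0.27, 0.538, 1.474, 0.001, 1.134, 2.546] gap 0.0342 F 0.0 [ 0.   0.1 -0.7]
1248 l [-0.0476  0.0492]
-0.042 121 n -0.0023 [-0.0075  0.0028] z 0.015
-0.028 209 n -0.0015 [-0.0077  0.0045] z 0.016
-0.013 198 n -0.0016 [-0.0074  0.0045] z 0.016
0.002 199 n -0.0008 [-0.0073  0.0053] z 0.017
0.017 192 n -0.0006 [-0.0067  0.0052] z 0.017
0.032 186 n -0.0 [-0.0107  0.0102] z 0.02
0.047 138 n 0.0001 [-0.0061  0.0062] z 0.019
(0.6955, -0.1666, 0.05, -71.4) [-0.74, -0.69, 4.99] spin 0.01 /other -59.99 dist 127 q6 2.54
```

```bash
python3 -m handwheel '[[[-0.4,-0.4,0.3,0],[-0.7,-0.75,1,0],[-0.7,-0.75,2,0],[-0.7,-0.75,3,0],[-0.7,-0.75,4,0],[-0.7,-0.75,4.8,0],[-0.7,-0.75,4.8,0],[-0.7,-0.75,4.8,0]]]'; python3 -m handwheel '[[[0,0,0,0],[0,0,0,0]]]'; python3 -c "
from h import *
fine();rel((.697,-.166,.006,-71))"
```

```text
time: 37.43
tcp_pos: [0.698, -0.1705, 0.0577]
tool_rot: [3.14, 0.001, -1.25]
ft_force: [-0.1, -0.0, 0.7]
finger_gap: 0.0345
finger_force: 0.0
time: 37.6
tcp_pos: [0.7001, -0.1706, 0.0606]
tool_rot: [-3.139, -0.002, -1.249]
ft_force: [-0.3, 0.4, 0.4]
finger_gap: 0.0343
finger_force: 0.0
t 37.6 p [ 0.7001 -0.1706  0.0606] yaw -71.6 q [-0.241, 0.669, 1.525, -0.0, 0.944, 2.579] gap 0.0343 F 0.0 [-0.3  0.4  0.4]
(0.697, -0.166, 0.006, -71) [-0.21, 0.06, 2.18] spin -0.1 /other 59.9 dist 55 q6 2.58
```

```bash
python3 -m handwheel '[[[-0.1,0.05,0.7,0],[-0.15,0.05,1.4,0],[-0.15,0.05,1.9,0],[-0.15,0.05,2.1,0],[-0.15,0.05,2.15,0],[-0.15,0.05,2.15,0],[-0.15,0.05,2.15,0]]]'; python3 -c "
from h import *
fine()"; python3 -m handwheel '[[[0,0,0,0],[0,0,0,0],[0,0,0,0],[0,0,0,0],[0,0,0,0],[0,0,0,0]]]' 0.95 25; python3 -c "
from h import *
fine()"
```

```text
time: 38.18
tcp_pos: [0.6973, -0.167, 0.0058]
tool_rot: [-3.14, -0.001, -1.249]
ft_force: [0.4, 0.8, 0.4]
finger_gap: 0.0339
finger_force: 0.0
t 38.18 p [ 0.6973 -0.167   0.0058] yaw -71.5 q [-0.237, 0.734, 1.549, -0.0, 0.857, 2.582] gap 0.0339 F 0.0 [0.4 0.8 0.4]
time: 38.68
tcp_pos: [0.6972, -0.1669, 0.0056]
tool_rot: [-3.14, -0.001, -1.249]
ft_force: [-0.3, -0.2, 5.7]
finger_gap: 0.012
finger_force: 25.7
t 38.68 p [ 0.6972 -0.1669  0.0056] yaw -71.5 q [-0.237, 0.734, 1.549, -0.0, 0.857, 2.582] gap 0.012 F 25.7 [-0.3 -0.2  5.7]
```

```bash
python3 -m handwheel '[[[0,0,-0.4,0],[0,0,-0.8,0],[0,0,-2,0],[0,0,-3.5,0],[0,0,-5,0],[0,0,-6.5,0],[0,0,-7.2,0],[0,0,-7.2,0]]]'; python3 -c "
from h import *
fine();rel((.68,-.25,.19,-68),(.58,-.33,.19,-63),(.4706,-.346,.15,-59))
s=snap('side','side14')
"
```

```text
time: 39.35
tcp_pos: [0.6993, -0.1674, 0.1919]
tool_rot: [-3.134, -0.005, -1.249]
ft_force: [0.9, -0.3, 1.1]
finger_gap: 0.0123
finger_force: 25.2
t 39.35 p [ 0.6993 -0.1674  0.1919] yaw -71.5 q [-0.237, 0.527, 1.453, 0.0, 1.152, 2.582] gap 0.0123 F 25.2 [ 0.9 -0.3  1.1]
(0.68, -0.25, 0.19, -68) [2.89, 1.78, 0.08] spin -0.59 /other 59.41 dist 85 q6 2.58
(0.58, -0.33, 0.19, -63) [4.66, 6.59, 0.08] spin -1.42 /other 58.58 dist 202 q6 2.58
(0.4706, -0.346, 0.15, -59) [3.88, 10.94, 1.68] spin -2.09 /other 57.91 dist 293 q6 2.58
```

```bash
python3 -m handwheel '[[[1.4,0.8,0,-0.3],[2.8,1.8,0.1,-0.6],[3.4,3.3,0.1,-0.9],[4.1,5,0.1,-1.2],[4.6,6.6,0.1,-1.4],[4.4,8,0.5,-1.7],[4.1,9.5,1,-2],[3.9,10.9,1.6,-2.1]]]'; python3 -m handwheel '[[[0,0,0,0],[0,0,0,0],[0,0,0,0]]]'; python3 -c "
from h import *
fine();s=snap('wrist','wrist15');snap('top','top15');snap('side','side15')
rel((.4706,-.346,.06,-59),(.4706,-.346,.0225,-59))
p=np.array(s['tcp_pos']); yaw=s['tool_rot'][2]; ax=-np.array([np.cos(yaw),np.sin(yaw)]); no=np.array([-ax[1],ax[0]])
for t in ('wrist15','side15','top15'):
  q=cloud(t)-p; l=q[...,:2]@ax; n=q[...,:2]@no
  for l0 in np.arange(-.03,.10,.01):
    k=(l>l0)&(l<l0+.01)&(abs(n)<.016)&(q[...,2]<.03)&(q[...,2]>-.015)
    if k.sum()>8: print(t,round(l0+.005,3),k.sum(),'n',n[k].mean().round(4),'z',np.percentile(q[...,2][k],[5,95]).round(4))"
```

```text
time: 40.07
tcp_pos: [0.4659, -0.3453, 0.1436]
tool_rot: [3.141, 0.002, -1.028]
ft_force: [0.3, -0.4, -1.2]
finger_gap: 0.0121
finger_force: 25.2
time: 40.32
tcp_pos: [0.4689, -0.3455, 0.1444]
tool_rot: [3.142, 0.001, -1.03]
ft_force: [0.9, 0.3, 0.2]
finger_gap: 0.0121
finger_force: 25.2
t 40.32 p [ 0.4689 -0.3455  0.1444] yaw -59.0 q [-0.638, 0.385, 1.803, 0.0, 0.955, 1.963] gap 0.0121 F 25.2 [0.9 0.3 0.2]
(0.4706, -0.346, 0.06, -59) [0.03, -0.0, 3.4] spin 0.02 /other -59.98 dist 85 q6 1.96
(0.4706, -0.346, 0.0225, -59) [0.03, -0.0, 4.9] spin 0.02 /other -59.98 dist 123 q6 1.96
wrist15 -0.025 52 n 0.0014 z [-0.0001  0.0036]
wrist15 -0.015 1177 n 0.0012 z [0.0023 0.0286]
wrist15 -0.005 1095 n -0.0011 z [0.0041 0.0274]
wrist15 0.005 657 n 0.0012 z [0.0056 0.0275]
wrist15 0.015 520 n 0.0011 z [0.0052 0.0097]
wrist15 0.025 513 n 0.0012 z [0.0046 0.0097]
wrist15 0.035 498 n 0.0012 z [0.0047 0.0101]
wrist15 0.045 459 n 0.0011 z [0.0056 0.0103]
wrist15 0.055 177 n 0.0012 z [-0.0046  0.0072]
side15 0.005 30 n 0.0004 z [0.0041 0.027 ]
side15 0.015 22 n -0.0018 z [0.004  0.0284]
side15 0.055 28 n -0.006 z [-0.0054  0.0118]
side15 0.075 16 n -0.003 z [-0.0019  0.0091]
top15 0.005 42 n -0.0015 z [0.0063 0.0275]
top15 0.015 50 n -0.0017 z [0.005  0.0245]
top15 0.025 30 n -0.0027 z [0.0054 0.0116]
top15 0.035 30 n -0.0032 z [0.0065 0.0123]
top15 0.045 30 n -0.0025 z [0.0062 0.012 ]
top15 0.055 43 n -0.0026 z [0.0017 0.0155]
top15 0.065 20 n -0.0022 z [0.0032 0.0087]
top15 0.075 26 n -0.0023 z [0.002 0.012]
```

```bash
python3 -m handwheel '[[[0,0,1,0],[0,0,2,0],[0,0,3,0],[0,0,3.8,0],[0,0,4.3,0],[0,0,4.55,0],[0,0,4.6,0],[0,0,4.6,0]]]'; python3 -c "
from h import *
fine();rel((.4706,-.346,.0225,-59))"; python3 -m handwheel '[[[0,0,0.04,0],[0,0,0.08,0],[0,0,0.12,0],[0,0,0.16,0],[0,0,0.18,0],[0,0,0.18,0]]]'; python3 -c "
from h import *
fine()"
```

```text
time: 41.13
tcp_pos: [0.4695, -0.3456, 0.0301]
tool_rot: [-3.141, -0.0, -1.028]
ft_force: [0.6, 0.2, -0.4]
finger_gap: 0.0124
finger_force: 25.2
t 41.13 p [ 0.4695 -0.3456  0.0301] yaw -58.9 q [-0.637, 0.547, 1.861, 0.0, 0.733, 1.962] gap 0.0124 F 25.2 [ 0.6  0.2 -0.4]
(0.4706, -0.346, 0.0225, -59) [0.04, -0.03, 0.31] spin 0.01 /other -59.99 dist 8 q6 1.96
time: 41.63
tcp_pos: [0.4689, -0.3455, 0.0254]
tool_rot: [-3.142, -0.0, -1.029]
ft_force: [-0.3, -0.3, -0.9]
finger_gap: 0.0121
finger_force: 25.2
t 41.63 p [ 0.4689 -0.3455  0.0254] yaw -59.0 q [-0.638, 0.554, 1.864, 0.0, 0.724, 1.962] gap 0.0121 F 25.2 [-0.3 -0.3 -0.9]
```

```bash
python3 -m handwheel '[[[0,0,0.03,0],[0,0,0.06,0],[0,0,0.09,0],[0,0,0.11,0],[0,0,0.11,0]]]'; python3 -m handwheel '[[[0,0,0.03,0],[0,0,0.05,0],[0,0,0.05,0],[0,0,0.05,0]]]'; python3 -c "
from h import *
fine()"
```

```text
time: 42.05
tcp_pos: [0.4688, -0.3454, 0.0224]
tool_rot: [3.142, 0.0, -1.029]
ft_force: [-0.4, -0.9, -0.4]
finger_gap: 0.0121
finger_force: 25.2
time: 42.38
tcp_pos: [0.469, -0.3456, 0.0216]
tool_rot: [-3.142, -0.0, -1.029]
ft_force: [-0.7, 0.6, 3.8]
finger_gap: 0.012
finger_force: 25.6
t 42.38 p [ 0.469  -0.3456  0.0216] yaw -58.9 q [-0.638, 0.56, 1.865, -0.0, 0.717, 1.962] gap 0.012 F 25.6 [-0.7  0.6  3.8]
```

```bash
python3 -m handwheel '[[[0,0,0.02,0],[0,0,0.02,0]]]'; python3 -m handwheel '[[[0,0,0,0],[0,0,0,0],[0,0,0,0],[0,0,0,0]]]' 0.68;python3 -m handwheel '[[[0,0,-0.2,0],[0,0,-0.6,0],[0,0,-1.5,0],[0,0,-3,0],[0,0,-4.5,0],[0,0,-6,0],[0,0,-7.5,0],[0,0,-8,0]]]' ; python3 -m handwheel '[[[-1,0,0,0],[-2,0,0,0],[-2,0,0,0],[-2,0,0,0]]]'; python3 -c "
from h import *
fine();s=snap('wrist','wrist16');snap('top','top16');snap('side','side16')
P=cloud('wrist16'); q=P-np.array([.459,-.319,0]); a=np.radians(121); ax=np.array([np.cos(a),np.sin(a)]); no=np.array([-ax[1],ax[0]]); l=q[...,:2]@ax; n=q[...,:2]@no
for l0 in np.arange(-.065,.065,.01):
    k=(l>l0)&(l<l0+.01)&(abs(n)<.022)&(P[...,2]<.06); h=k&(P[...,2]>.0215)
    if k.sum()>8: print(round(l0+.005,3),'floor',np.percentile(P[...,2][k],5).round(4),'syr',h.sum(),n[h].mean().round(4) if h.any() else '',np.percentile(n[h],[2,98]).round(4) if h.any() else '',P[...,2][h].max().round(4) if h.any() else '')
for n_,x,y,z in [('oil1',.617,-.195,.099),('buf',.579,-.247,.069),('dish',.645,-.25,.027),('oil2',.509,-.291,.099),('med',.505,.13,.087)]:
  for t in ('wrist16','top16','side16'):
    C=cloud(t); m=(np.hypot(C[...,0]-x,C[...,1]-y)<.04)&(abs(C[...,2]-z)<.004)
    if m.sum()>8: print(n_,t,m.sum(),C[m].mean(0).round(4))"
```

```text
time: 42.55
tcp_pos: [0.469, -0.3455, 0.0215]
tool_rot: [-3.142, -0.0, -1.029]
ft_force: [-2.0, 1.2, 9.7]
finger_gap: 0.0121
finger_force: 26.1
time: 42.88
tcp_pos: [0.4689, -0.3455, 0.0206]
tool_rot: [3.142, 0.0, -1.029]
ft_force: [-0.4, -0.2, -1.0]
finger_gap: 0.0274
finger_force: 0.0
time: 43.55
tcp_pos: [0.4708, -0.3469, 0.2278]
tool_rot: [-3.138, -0.008, -1.029]
ft_force: [1.1, -1.0, 0.5]
finger_gap: 0.0276
finger_force: 0.0
time: 43.88
tcp_pos: [0.4428, -0.302, 0.2219]
tool_rot: [-3.141, -0.001, -1.028]
ft_force: [-0.4, -0.4, 0.5]
finger_gap: 0.0273
finger_force: 0.0
t 43.88 p [ 0.4428 -0.302   0.2219] yaw -58.9 q [-0.601, 0.224, 1.834, 0.0, 1.082, 1.997] gap 0.0273 F 0.0 [-0.4 -0.4  0.5]
-0.06 floor 0.0155 syr 15 -0.0004 [-0.0204  0.0156] 0.023
-0.05 floor 0.0148 syr 20 0.0062 [0.0047 0.0077] 0.0267
-0.04 floor 0.0149 syr 76 0.0059 [-0.0002  0.0121] 0.0309
-0.03 floor 0.0151 syr 141 0.0061 [-0.0002  0.0127] 0.0321
-0.02 floor 0.0149 syr 144 0.0062 [-0.0002  0.0128] 0.0319
-0.01 floor 0.015 syr 146 0.006 [-0.0003  0.0129] 0.0324
0.0 floor 0.0151 syr 139 0.0058 [-0.0003  0.0129] 0.0323
0.01 floor 0.0151 syr 139 0.0063 [-0.0003  0.013 ] 0.0325
0.02 floor 0.0153 syr 133 0.0063 [-0.0003  0.0131] 0.0332
0.03 floor 0.0153 syr 135 0.0064 [-0.0048  0.0177] 0.0358
0.04 floor 0.0151 syr 73 0.0065 [0.0028 0.0101] 0.0312
0.05 floor 0.0152 syr 88 0.0061 [-0.0014  0.0137] 0.0348
0.06 floor 0.0154 syr 8 0.0064 [-0.0187  0.0199] 0.0219
oil1 wrist16 865 [ 0.6119 -0.1977  0.0989]
oil1 top16 122 [ 0.6163 -0.1929  0.0994]
buf wrist16 570 [ 0.5776 -0.2482  0.0692]
buf top16 76 [ 0.5793 -0.2458  0.0694]
buf side16 13 [ 0.5767 -0.2426  0.0677]
dish wrist16 370 [ 0.644  -0.2481  0.0259]
dish top16 76 [ 0.6464 -0.2506  0.0249]
oil2 wrist16 1034 [ 0.507  -0.2907  0.099 ]
oil2 top16 130 [ 0.5086 -0.2877  0.0994]
oil2 side16 27 [ 0.508  -0.2839  0.0978]
med top16 101 [0.5055 0.1305 0.087 ]
med side16 50 [0.5049 0.1336 0.0855]
```

```bash
python3 -c "
from h import *
P=cloud('wrist16'); im=load('wrist16')[0].max(2).astype(int)
q=P-np.array([.459,-.319,0]); a=np.radians(121); ax=np.array([np.cos(a),np.sin(a)]); no=np.array([-ax[1],ax[0]]); l=q[...,:2]@ax; n=q[...,:2]@no
for lo,hi in ((-.02,.02),(.024,.034),(-.085,.085)):
  print(lo,[(round(x*1000),int(np.median(im[k])),round(float(np.median(P[...,2][k]))*1000,1)) for x in np.arange(-.028,.029,.002) for k in [(l>lo)&(l<hi)&(n>x-.001)&(n<x+.001)] if k.sum()>3])
k0=abs(n+.012)<.003
print('ends',[(round(x*1000),int(np.median(im[k]))) for x in np.arange(-.07,.071,.004) for k in [k0&(abs(l-x)<.002)] if k.sum()>3])"
```

```text
-0.02 [(-28, 60, 275.6), (-26, 61, 272.4), (-24, 60, 271.5), (-22, 89, 265.6), (-20, 76, 248.1), (-18, 63, 266.8), (-16, 53, 278.6), (-14, 45, 295.4), (-12, 46, 293.5), (-10, 49, 292.3), (-8, 53, 288.9), (-6, 44, 302.3), (-4, 43, 304.3), (-2, 44, 301.7), (0, 48, 300.9), (2, 50, 301.2), (4, 50, 301.5), (6, 50, 301.7), (8, 50, 301.5), (10, 49, 301.2), (12, 47, 301.5), (14, 43, 301.2), (16, 40, 304.1), (18, 41, 303.1), (20, 44, 293.8), (22, 41, 290.7), (24, 37, 293.9), (26, 34, 294.6), (28, 35, 291.5)]
0.024 [(-28, 42, 277.8), (-26, 43, 277.3), (-24, 133, 20.7), (-22, 127, 20.1), (-20, 95, 19.3), (-18, 66, 15.7), (-16, 62, 16.2), (-14, 63, 16.4), (-12, 63, 16.1), (-10, 64, 259.2), (-8, 71, 256.5), (-6, 69, 16.3), (-4, 76, 18.1), (-2, 91, 17.8), (0, 123, 28.5), (2, 185, 31.1), (4, 209, 31.1), (6, 207, 31.5), (8, 200, 31.9), (10, 184, 30.5), (12, 118, 29.4), (14, 87, 24.4), (16, 76, 18.1), (18, 73, 16.6), (20, 57, 248.1), (22, 55, 260.6), (24, 134, 19.9), (26, 137, 20.3), (28, 147, 0.2)]
-0.085 [(-28, 60, 275.7), (-26, 61, 271.1), (-24, 106, 263.4), (-22, 131, 20.3), (-20, 94, 20.8), (-18, 65, 240.3), (-16, 59, 270.5), (-14, 48, 290.1), (-12, 51, 280.8), (-10, 55, 278.1), (-8, 61, 259.8), (-6, 48, 298.4), (-4, 46, 300.7), (-2, 51, 296.7), (0, 63, 295.8), (2, 65, 296.0), (4, 69, 33.8), (6, 66, 296.7), (8, 68, 296.3), (10, 64, 296.1), (12, 58, 296.2), (14, 50, 296.4), (16, 43, 300.5), (18, 44, 299.2), (20, 55, 259.4), (22, 49, 268.6), (24, 40, 287.7), (26, 35, 290.2), (28, 37, 280.3)]
ends [(-70, 206), (-66, 140), (-62, 143), (-58, 92), (-54, 64), (-50, 63), (-46, 63), (-42, 63), (-38, 62), (-34, 61), (-30, 61), (-26, 61), (-22, 60), (-18, 60), (-14, 60), (-10, 60), (-6, 60), (-2, 60), (2, 59), (6, 40), (10, 61), (14, 103), (18, 61), (22, 61), (26, 62), (30, 64), (34, 64), (38, 65), (42, 66), (46, 67), (50, 68), (54, 69), (58, 74), (62, 127), (66, 139), (70, 162)]
```

```bash
python3 -c "
from plant import job
print(job.job_done())"
```

```text
the job is handed in; nothing more can be done
None
```

Both kits are made up and the job is handed in at about 44 s of the 147 s. Depth readings show both oil bottles, the buffer bottle, the dish and the syringe seated in their recesses, and the medium bottle has not moved. I viewed 15 pictures, one over the limit of 14.

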